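Sort transport tubes by weight

ROBOT

A 7-joint arm with a two-finger parallel gripper is mounted at the origin on a cart in front of the work surface, level with it; the furniture and walls round the work are solid. World frame = base frame: x ahead of the robot, y to its left, z up, the work surface at z = 0. Lengths are in m, angles in rad, forces in N, time in s.
With the tool pointing down it reaches from about 0.35 to 0.9 m from the base axis. Payload 7.2 kg.
Tool frame: the origin (TCP) lies midway between the tips of the shut fingers; the grasp point (between the pads) lies 19 mm behind it (hold_point_z is the distance from the TCP to the grasp point, in m); z points along the fingers, y is the direction in which the jaws open and shut (so a half turn about z gives the same grasp; the last joint's range is limited). The gripper opens to 88 mm and grips with 3 to 60 N. Pads are 20 mm wide; open, the fingers measure 115 mm over their backs; the gripper's body (75 mm by 178 mm) begins 61 mm behind the grasp point.
Start: joints at [-1.35, 0.411, -0.013, 1.596, 0.006, 1.134, -0.082], TCP at [0.178, 0.599, 0.223] pointing down, gripper open.
Joint ranges: [-2.95, 2.95], [-0.29, 1.99], [-1.47, 1.44], [0.14, 2.54], [-1.03, 4.17], [0.13, 1.85], [-2.86, 2.86]. Speed limits (rad/s): [2.39, 2.39, 3.01, 3.01, 3.14, 3.14, 3.14].

INTERFACE

Orientations are given as a unit quaternion [w, x, y, z].
In Python, from rig import * gives the robot as it stands.
- The arm moves only by the tool play_rows, never from a script. Its argument "increments" is a list of rows, each an object of numbers: "dx", "dy", "dz": the shift along the tool's x, y, z in m; "ax", "ay", "az": the turn, a rotation vector about the tool's x, y, z in rad; "fingers": the finger opening in m, from 0 to 0.0878. In form: [{"dx": .., "dy": .., "dz": .., "ax": .., "ay": .., "az": .., "fingers": ..}, ...]. A call has exactly 10 rows; each row shifts and turns the pose as measured when the row begins, along the tool's axes as they then stand; what a row does not reach is not made up. A row lasts 1/12 s, in which the tool goes at most 41.7 mm and 7.16 degrees, less where a joint would pass 70% of its speed; a pose out of reach is approached as far as the arm can. A call with a gripper value outside its range is refused whole. The fingers move at their own pace and stop on an object; the grip force is fixed at half the most. Time passes only in rows, so rows that do not move let the fingers close, or fill a call up. It gives the time, the measured TCP pose, the force and the opening at its end, in the units of the state.
- state(): the state, without advancing time (a new reading comes with each control period).
- get_image(name): name is "scene" or "top" or "wrist"; returns a dict with "pixels" (480x640x3 uint8, red, green, blue), "fx", "fy", "cx", "cy" (pixels), "k1" (the pictures are not rectified: a ray, as slopes to the right and down, at radius r is drawn at 1 + k1 r^2 times it, then the intrinsics apply), "origin" and "rotation" of the camera in the world. Camera axes: x right, y down, z forward; pixel columns grow to the right and rows downward; lengths in m; the calibration is good to about 2 mm. A picture is of the moment at which its call begins. There is no depth.
- close_job(): hands the job in, once; it reports no verdict.
Trained networks look in the newest picture that a camera, given by its name, has taken for a name from the list of things; names that differ only in an ending like _2 or _b are one class to them, and where a whole thing is asked for, a point or a joint stands for the part that bears it (a point fixed in the world has none). Each returns a list of dicts, best first, with "score" (0 to 1); they miss things now and then, are a little off and sometimes report something else, mostly with a low value. They report only what shows in the picture. A call takes as long as a camera call.
- search_frame(camera, target): "position" ([x, y, z] in m, in world coordinates, good to about 4 mm: the middle of the surface that is visible of it).
- mark_of(camera, target): "position" ([x, y, z] in m, in world coordinates, good to about 4 mm: a listed point, or the origin of a listed thing).
The state is a dict: "clock": time; "qpos": joint angles; "joint_vel": joint speeds; "effort": joint torques, N m; "tool_pos": TCP position; "orientation": TCP orientation; "contact_force": force on the tool from outside, world axes, zero at the start; "torque": the same for the moment, N m; "gripper_width": finger opening in m.
Only numpy, scipy, OpenCV 4.12 (cv2) and the standard library are available. Lean on these libraries where they do the work, as an engineer would, in place of code of your own. Each camera call takes 0.05 s, during which the arm holds its last target.

TASK

The three black transport tubes look alike, but some still hold a steel part and some are empty. Lift each one just clear of the bench to feel its weight (never higher than 20 cm), then lay the loaded ones in the lidded case and the empty ones in the open tray, flat on the bottom side by side and without dropping them. When all three are sorted, shut the case's lid fully; leave the tape roll, the sleeve and the spanner where they lie.

Things in the scene. Friction and masses are not known exactly. Their poses are not given: they have to be found in the camera images.
- tube_1_mid (a point): One of three look-alike black transport tubes: square section 28 mm with 30 mm square end caps, 130 mm long, lying flat along the robot's forward direction (within 7 degrees). The point is its centre, 15 mm above what it lies on; x along the tube, z up. An empty tube weighs about 0.12 kg, a loaded one 0.40 to 0.54 kg; nothing on the outside tells which, one or two of the three are loaded, and the content sits in the middle. Grip it across its 28 mm width at the middle.
- tube_2_mid (a point): One of three look-alike black transport tubes: square section 28 mm with 30 mm square end caps, 130 mm long, lying flat along the robot's forward direction (within 7 degrees). The point is its centre, 15 mm above what it lies on; x along the tube, z up. An empty tube weighs about 0.12 kg, a loaded one 0.40 to 0.54 kg; nothing on the outside tells which, one or two of the three are loaded, and the content sits in the middle. Grip it across its 28 mm width at the middle.
- tube_3_mid (a point): One of three look-alike black transport tubes: square section 28 mm with 30 mm square end caps, 130 mm long, lying flat along the robot's forward direction (within 7 degrees). The point is its centre, 15 mm above what it lies on; x along the tube, z up. An empty tube weighs about 0.12 kg, a loaded one 0.40 to 0.54 kg; nothing on the outside tells which, one or two of the three are loaded, and the content sits in the middle. Grip it across its 28 mm width at the middle.
- tube_1: The same tube as a whole: origin on its underside, 15 mm below the centre point.
- tube_2: The same tube as a whole: origin on its underside, 15 mm below the centre point.
- tube_3: The same tube as a whole: origin on its underside, 15 mm below the centre point.
- case: Grey plastic parts case, the box that has a hinged lid, standing left or right of the tubes: 175 x 200 x 46 mm (x, y, z) outside, 5 mm walls and 5 mm floor, open on top; fixed to the bench. Origin at the centre of its underside, z up, the 200 mm side along its y; its y points roughly to the robot's left (within 7 degrees). Its hinge line is its far (+x) top edge. It has room for three tubes side by side along its x, at y = -55, 0 and +55 mm.
- tray: Open aluminium tray without a lid, standing on the other side of the tubes: 175 x 200 x 46 mm (x, y, z) outside, 5 mm walls and 5 mm floor, open on top; fixed to the bench. Origin at the centre of its underside, z up, the 200 mm side along its y; its y points roughly to the robot's left (within 7 degrees). It has room for three tubes side by side along its x, at y = -55, 0 and +55 mm.
- lid (a joint): Angle of the case's lid in rad: 0 shut, grows as it opens, starts at about 1.65 to 1.85 (just past upright). The lid is a plain 6 mm plate the size of the case, with a small knob (about 40 mm high, under 40 mm wide) on its outside, halfway along, 145 mm from the hinge; its hinge is stiff, so that it stays at any angle and must be pushed all the way down (a few newtons at its free edge).
- lid_hinge (a point): Middle of the lid's hinge line, on the far top edge of the case; the line runs along the case's y. The open lid rises 175 mm from here, and shut it covers the case towards the robot.
- tape_1: Roll of black tape, 58 mm across, 19 mm high, lying behind the tubes; a bystander. Origin at the centre of its underside.
- black_sleeve: Black turned sleeve, 120 mm long, 56 mm thick, lying crosswise behind the tubes; a bystander. Origin at the centre of its underside.
- spanner_c: Small spanner, 164 mm long, lying at the far right; a bystander. Origin at the centre of its underside.

How it is judged:
On the way, in this order (a step that is already met when the one before it is completed fails the run):
1. a tube is held clear of the bench (((height (world z) of tube_1_mid above 0.022 m and contact force between tube_1 and the fingers above 0.5 N) or (height (world z) of tube_2_mid above 0.022 m and contact force between tube_2 and the fingers above 0.5 N) or (height (world z) of tube_3_mid above 0.022 m and contact force between tube_3 and the fingers above 0.5 N))), for 0.2 s.
2. all three tubes lie sorted, loaded ones in the case and empty ones in the tray, with the lid still open (((x of tube_1_mid in the frame of case between -0.05 and 0.05 m and y of tube_1_mid in the frame of case between -0.09 and 0.09 m and z of tube_1_mid in the frame of case between 0.01 and 0.03 m and contact force between tube_1 and case above 2.5 N) or (x of tube_1_mid in the frame of tray between -0.05 and 0.05 m and y of tube_1_mid in the frame of tray between -0.09 and 0.09 m and z of tube_1_mid in the frame of tray between 0.01 and 0.03 m and contact force between tube_1 and tray between 0.4 and 2.5 N)) and ((x of tube_2_mid in the frame of case between -0.05 and 0.05 m and y of tube_2_mid in the frame of case between -0.09 and 0.09 m and z of tube_2_mid in the frame of case between 0.01 and 0.03 m and contact force between tube_2 and case above 2.5 N) or (x of tube_2_mid in the frame of tray between -0.05 and 0.05 m and y of tube_2_mid in the frame of tray between -0.09 and 0.09 m and z of tube_2_mid in the frame of tray between 0.01 and 0.03 m and contact force between tube_2 and tray between 0.4 and 2.5 N)) and ((x of tube_3_mid in the frame of case between -0.05 and 0.05 m and y of tube_3_mid in the frame of case between -0.09 and 0.09 m and z of tube_3_mid in the frame of case between 0.01 and 0.03 m and contact force between tube_3 and case above 2.5 N) or (x of tube_3_mid in the frame of tray between -0.05 and 0.05 m and y of tube_3_mid in the frame of tray between -0.09 and 0.09 m and z of tube_3_mid in the frame of tray between 0.01 and 0.03 m and contact force between tube_3 and tray between 0.4 and 2.5 N)) and value of joint lid above 0.3 rad), for 0.1 s.
3. the lid is shut (value of joint lid below 0.06 rad), for 0.1 s.
At the end, for the whole second after the job is handed in: Every tube lies still and flat on a box's bottom, none on another: loaded ones (over 0.25 kg) in the lidded case, empty ones in the open tray, tube centre within 50 mm along x and 90 mm along y of the box centre; the lid is shut to within 0.06 rad (((x of tube_1_mid in the frame of case between -0.05 and 0.05 m and y of tube_1_mid in the frame of case between -0.09 and 0.09 m and z of tube_1_mid in the frame of case between 0.01 and 0.03 m and contact force between tube_1 and case above 2.5 N) or (x of tube_1_mid in the frame of tray between -0.05 and 0.05 m and y of tube_1_mid in the frame of tray between -0.09 and 0.09 m and z of tube_1_mid in the frame of tray between 0.01 and 0.03 m and contact force between tube_1 and tray between 0.4 and 2.5 N)) and ((x of tube_2_mid in the frame of case between -0.05 and 0.05 m and y of tube_2_mid in the frame of case between -0.09 and 0.09 m and z of tube_2_mid in the frame of case between 0.01 and 0.03 m and contact force between tube_2 and case above 2.5 N) or (x of tube_2_mid in the frame of tray between -0.05 and 0.05 m and y of tube_2_mid in the frame of tray between -0.09 and 0.09 m and z of tube_2_mid in the frame of tray between 0.01 and 0.03 m and contact force between tube_2 and tray between 0.4 and 2.5 N)) and ((x of tube_3_mid in the frame of case between -0.05 and 0.05 m and y of tube_3_mid in the frame of case between -0.09 and 0.09 m and z of tube_3_mid in the frame of case between 0.01 and 0.03 m and contact force between tube_3 and case above 2.5 N) or (x of tube_3_mid in the frame of tray between -0.05 and 0.05 m and y of tube_3_mid in the frame of tray between -0.09 and 0.09 m and z of tube_3_mid in the frame of tray between 0.01 and 0.03 m and contact force between tube_3 and tray between 0.4 and 2.5 N)) and value of joint lid below 0.06 rad and linear speed of each of tube_1, tube_2, tube_3 below 0.02 m/s); the robot touches nothing.
It fails at once if the tape roll, the black sleeve or the small spanner is shoved aside (more than 3 cm) (distance of any of tape_1, black_sleeve, spanner_c from where it was at the start of the episode above 0.03 m).
It fails at once if a tube is raised higher than 20 cm above the bench (height (world z) of any of tube_1_mid, tube_2_mid, tube_3_mid above 0.2 m).
It fails at once if a tube is dropped (falls freely while its centre is still 75 mm or more above the bench) ((height (world z) of tube_1_mid above 0.075 m and linear speed of tube_1 above 0.3 m/s and contact force between tube_1 and the fingers below 0.01 N) or (height (world z) of tube_2_mid above 0.075 m and linear speed of tube_2 above 0.3 m/s and contact force between tube_2 and the fingers below 0.01 N) or (height (world z) of tube_3_mid above 0.075 m and linear speed of tube_3 above 0.3 m/s and contact force between tube_3 and the fingers below 0.01 N)).
It also fails if it takes over 72 s, if anything falls off the work surface, if the arm or the gripper's body presses on something with over 40 N, if the wrist force passes 120 N, or if a joint passes its speed limit or range.

## Working session

There is one attempt and no reset: what is moved stays moved. The work goes in short steps, Python scripts to look and compute and a tool call to move; the robot and the scene stay as the last step left them, time stands still between calls to the robot, and variables do not carry over. Pictures are saved under pics/ and viewed, and the job is handed in when it is done.

Besides the shell and the picture viewer there is one more tool, called after "Call:" as name(argument=value, ...) on one line, values as JSON. play_rows: Moves the arm, as the interface text tells. Its arguments: {"type":"object","properties":{"increments":{"type":"array","items":{"type":"object","properties":{"dx":{"type":"number"},"dy":{"type":"number"},"dz":{"type":"number"},"ax":{"type":"number"},"ay":{"type":"number"},"az":{"type":"number"},"fingers":{"type":"number"}}}}},"required":["increments"]}

```bash
mkdir -p pics; ls; cat > h.py <<'E'
from rig import *
import numpy as np, cv2
from scipy.spatial.transform import Rotation as R
def snap(cam,fn):
    im=get_image(cam); cv2.imwrite('pics/'+fn,im['pixels'][:,:,::-1]); return im
def st():
    s=state(); q=s['orientation']; r=R.from_quat([q[1],q[2],q[3],q[0]]).as_matrix()
    print('t',round(s['clock'],2),'pos',np.round(s['tool_pos'],4),'F',np.round(s['contact_force'],2),'w',round(s['gripper_width'],4)); print(np.round(r,3)); return s,r
E
python3 - <<'E'
from h import *
s,r=st(); print(s['qpos'],s['torque'])
for c in ['scene','top']:
    im=snap(c,c+'0.png'); print(c,im['origin'],np.round(im['rotation'],3).tolist(),im['fx'],im['k1'])
    for t in ['tube_1_mid','case','tray','lid_hinge','tape_1','black_sleeve','spanner_c']:
        print(t,[(np.round(d['position'],3).tolist(),round(d['score'],2)) for d in mark_of(c,t)])
st()
E
```

```text
pics
t 0.0 pos [0.1779 0.5986 0.2218] F [-0.08  0.25  0.46] w 0.0877
[[-0.959  0.285 -0.   ]
 [ 0.285  0.959 -0.002]
 [-0.    -0.002 -1.   ]]
[-1.35020445  0.41193833 -0.01273101  1.59705309  0.00560289  1.13429465
 -0.08219401] [-0.03750141 -0.01597743  0.01519539]
scene [-0.02214646 -0.9195772   0.67676422] [-0.45, 0.832, -0.28, 0.163] 491.6677284987895 0.02812036239708993
tube_1_mid [([0.506, -0.002, -0.003], 0.7), ([0.51, -0.002, 0.021], 0.56)]
case [([0.497, 0.186, 0.002], 0.66)]
tray [([0.499, -0.346, -0.002], 0.78)]
lid_hinge [([0.583, 0.184, 0.047], 0.58)]
tape_1 [([0.648, 0.005, 0.003], 0.74)]
black_sleeve [([0.658, -0.132, -0.0], 0.75)]
spanner_c [([0.531, -0.533, -0.002], 0.94)]
top [ 0.4658693  -0.18675915  1.30766079] [0.038, -0.701, 0.712, -0.023] 550.090957389247 -0.16252907905833858
tube_1_mid [([0.506, -0.001, 0.015], 0.7)]
case [([0.499, 0.186, 0.0], 0.95)]
tray [([0.502, -0.348, -0.002], 0.67), ([0.585, 0.182, 0.047], 0.66)]
lid_hinge [([0.585, 0.183, 0.05], 0.62), ([0.497, -0.081, 0.018], 0.56)]
tape_1 [([0.648, 0.004, -0.006], 0.52)]
black_sleeve [([0.659, -0.13, 0.001], 0.63), ([0.502, -0.35, -0.001], 0.42)]
spanner_c [([0.534, -0.534, -0.005], 0.53), ([0.507, -0.003, 0.014], 0.5)]
t 0.8 pos [0.178  0.5991 0.2227] F [ 0.12 -0.14  0.14] w 0.0874
[[-0.959  0.285  0.   ]
 [ 0.285  0.959  0.   ]
 [ 0.     0.    -1.   ]]
```

View images.

View pics/scene0.png

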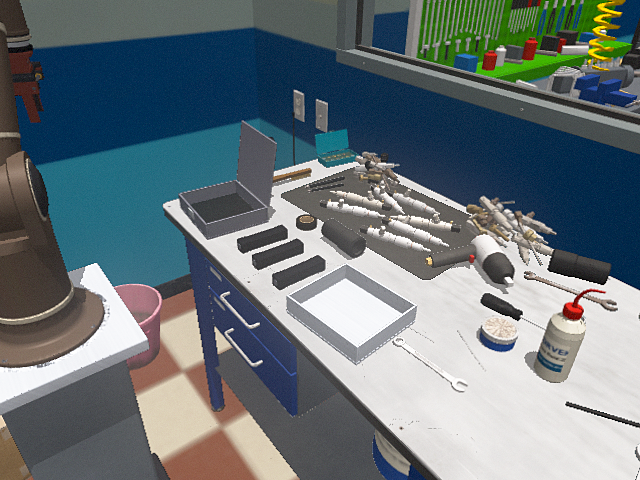

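View pics/top0.png

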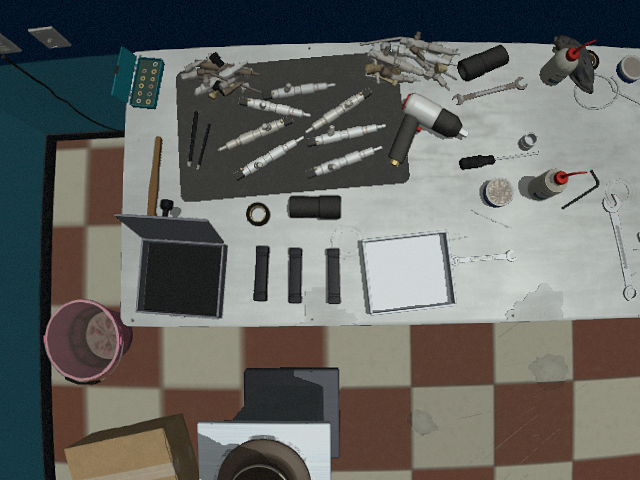

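```bash
python3 - <<'E'
from h import *
for t in ['tube_1_mid','tube_2_mid','tube_3_mid','tube_1','case','tray']:
        print(t,[(np.round(d['position'],3).tolist(),round(d['score'],2)) for d in mark_of('top',t)])
print(state()['clock'])
E
```

```text
tube_1_mid [([0.506, -0.001, 0.015], 0.7)]
tube_2_mid [([0.498, -0.082, 0.017], 0.62)]
tube_3_mid [([0.499, -0.172, 0.02], 0.73)]
tube_1 [([0.501, -0.176, -0.002], 0.79), ([0.507, -0.005, 0.003], 0.76), ([0.503, -0.083, -0.003], 0.56)]
case [([0.499, 0.186, 0.0], 0.95)]
tray [([0.502, -0.348, -0.002], 0.67), ([0.585, 0.182, 0.047], 0.66)]
1.1
```

The top view shows three tubes at px (262,273), (295,275) and (333,275), the case with its open lid at (180,278), the tray at (407,273), the tape at (258,214) and the sleeve at (314,207). The scene view agrees. Next I'll measure positions and yaws from the pixels.

```bash
cat >> h.py <<'E'
def unproj(im,uv,z):
    uv=np.atleast_2d(np.array(uv,float)); p=np.c_[(uv[:,0]-im['cx'])/im['fx'],(uv[:,1]-im['cy'])/im['fy']]
    rd=np.linalg.norm(p,axis=1); r=rd.copy()
    for _ in range(30): r=rd/(1+im['k1']*r*r)
    d=np.c_[p*(r/np.maximum(rd,1e-9))[:,None],np.ones(len(p))]
    R_=quatm(im['rotation']); w=d@R_.T; o=np.array(im['origin'])
    return o+w*((z-o[2])/w[:,2])[:,None]
def quatm(q):
    q=np.array(q)
    return q if q.shape==(3,3) else R.from_quat([q[1],q[2],q[3],q[0]]).as_matrix()
def proj(im,P):
    c=(np.atleast_2d(P)-np.array(im['origin']))@quatm(im['rotation']); s=c[:,:2]/c[:,2:]; r2=(s**2).sum(1)
    s=s*(1+im['k1']*r2)[:,None]; return np.c_[s[:,0]*im['fx']+im['cx'],s[:,1]*im['fy']+im['cy']]
E
python3 - <<'E'
from h import *
im=get_image('top'); g=cv2.cvtColor(im['pixels'],cv2.COLOR_RGB2GRAY)
for n,(x0,x1,y0,y1) in dict(t1=(248,277,236,310),t2=(281,309,240,310),t3=(319,347,240,312)).items():
    m=(g[y0:y1,x0:x1]<90).astype(np.uint8); c=max(cv2.findContours(m,0,2)[0],key=cv2.contourArea)
    rc=cv2.minAreaRect(c); b=cv2.boxPoints(rc)+[x0,y0]
    w=unproj(im,b,0.03); e=[w[1]-w[0],w[2]-w[1]]; l=max(e,key=np.linalg.norm); l=l*np.sign(l[0])
    print(n,np.round(b.mean(0),1),np.round(w.mean(0),4),'len',[round(np.linalg.norm(k),3) for k in e],'yaw',round(np.degrees(np.arctan2(l[1],l[0])),1))
big=cv2.resize(im['pixels'][200:330,110:240],None,fx=4.5,fy=4.5,interpolation=2); cv2.imwrite('pics/case.png',big[:,:,::-1])
big=cv2.resize(im['pixels'][200:330,345:475],None,fx=4.5,fy=4.5,interpolation=2); cv2.imwrite('pics/tray.png',big[:,:,::-1])
for n,p in dict(case=(.499,.186),tray=(.502,-.348)).items():
    for yaw in (-6,-3,0,3,6):
        a=np.radians(yaw);M=np.array([[np.cos(a),-np.sin(a)],[np.sin(a),np.cos(a)]])
        c=np.array([[.0875,.1],[.0875,-.1],[-.0875,-.1],[-.0875,.1]])@M.T+p
        print(n,yaw,np.round(proj(im,np.c_[c,np.full(4,.046)])).tolist())
E
```

```text
t1 [261. 273.] [ 0.5056 -0.0052  0.03  ] len [np.float64(0.128), np.float64(0.032)] yaw -3.9
t2 [294.5 275. ] [ 0.5    -0.0836  0.03  ] len [np.float64(0.03), np.float64(0.126)] yaw -0.6
t3 [333.  275.5] [ 0.4976 -0.1731  0.03  ] len [np.float64(0.033), np.float64(0.128)] yaw -0.9
case -6 [[142.0, 236.0], [225.0, 243.0], [217.0, 318.0], [134.0, 309.0]]
case -3 [[140.0, 238.0], [223.0, 241.0], [219.0, 316.0], [136.0, 312.0]]
case 0 [[138.0, 240.0], [221.0, 238.0], [221.0, 314.0], [138.0, 314.0]]
case 3 [[137.0, 242.0], [219.0, 236.0], [223.0, 312.0], [140.0, 316.0]]
case 6 [[135.0, 244.0], [217.0, 234.0], [225.0, 309.0], [142.0, 318.0]]
tray -6 [[369.0, 230.0], [455.0, 238.0], [449.0, 314.0], [362.0, 306.0]]
tray -3 [[367.0, 233.0], [453.0, 236.0], [451.0, 312.0], [364.0, 309.0]]
tray 0 [[365.0, 235.0], [451.0, 233.0], [453.0, 309.0], [366.0, 311.0]]
tray 3 [[363.0, 237.0], [449.0, 231.0], [455.0, 307.0], [368.0, 313.0]]
tray 6 [[361.0, 240.0], [447.0, 229.0], [457.0, 305.0], [371.0, 315.0]]
```

View pics/case.png

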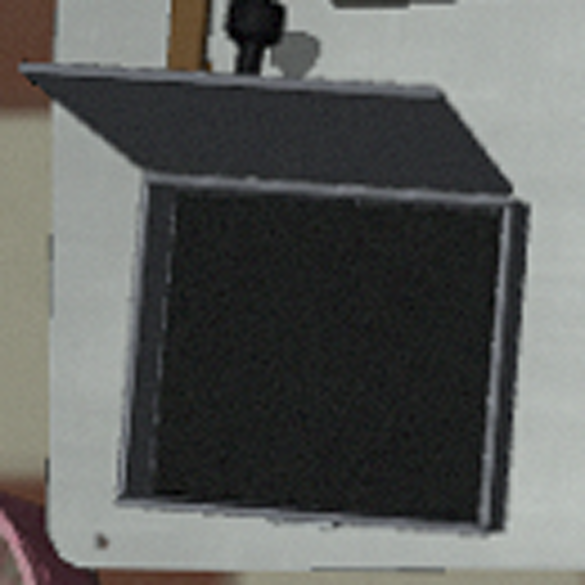

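View pics/tray.png

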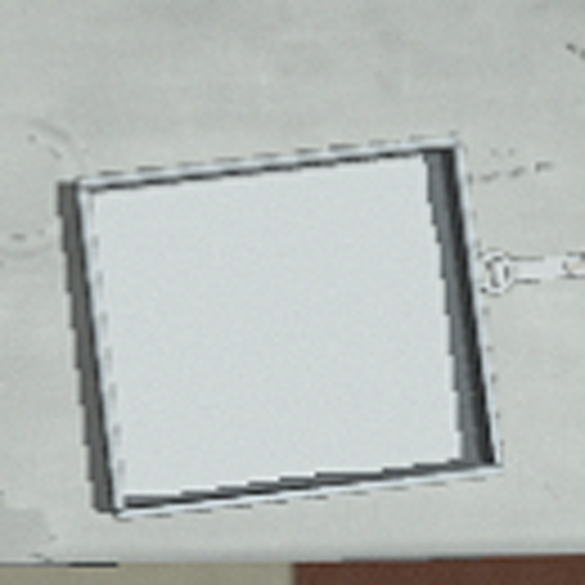

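```bash
python3 - <<'E'
from h import *
im=get_image('top')
for n,(o,c) in dict(case=((110,200),[(147,178),(512,195),(487,528),(120,500)]),tray=((345,200),[(80,183),(460,142),(497,465),(117,515)])).items():
    w=unproj(im,np.array(c)/4.5+o,.046)[:,:2]
    L=np.array([[.0875,.1],[.0875,-.1],[-.0875,-.1],[-.0875,.1]])
    H=(L-L.mean(0)).T@(w-w.mean(0)); a=np.arctan2(H[0,1]-H[1,0],H[0,0]+H[1,1])
    M=np.array([[np.cos(a),-np.sin(a)],[np.sin(a),np.cos(a)]])
    print(n,w.mean(0).round(4),'yaw',np.degrees(a).round(2),'res',(w-(L@M.T+w.mean(0))).round(3).tolist())
    for y in (-.055,0,.055): print(y,(M@[0,y]+w.mean(0)).round(4))
E
```

```text
case [0.496  0.1842] yaw -4.16 res [[-0.004, -0.002], [-0.001, 0.001], [0.002, 0.002], [0.002, -0.001]]
-0.055 [0.492  0.1293]
0 [0.496  0.1842]
0.055 [0.5   0.239]
tray [ 0.5013 -0.3485] yaw 5.5 res [[-0.003, -0.002], [-0.004, 0.001], [0.005, 0.003], [0.002, -0.001]]
-0.055 [ 0.5066 -0.4033]
0 [ 0.5013 -0.3485]
0.055 [ 0.4961 -0.2938]
```

Call:
play_rows(increments=[{"az": -0.11,"fingers": 0.06},{"az": -0.11,"fingers": 0.06},{"dx": -0.0205,"dy": -0.032,"fingers": 0.06},{"dx": -0.0205,"dy": -0.032,"fingers": 0.06},{"dx": -0.0205,"dy": -0.032,"fingers": 0.06},{"dx": -0.0205,"dy": -0.032,"fingers": 0.06},{"dx": -0.0205,"dy": -0.032,"fingers": 0.06},{"dx": -0.0205,"dy": -0.032,"fingers": 0.06},{"dx": -0.0205,"dy": -0.032,"fingers": 0.06},{"dx": -0.0205,"dy": -0.032,"fingers": 0.06}])

```text
validation failed for argument at $.in...
```

Call:
play_rows(increments=[{"dx": 0,"dy": 0,"dz": 0,"ax": 0,"ay": 0,"az": -0.11,"fingers": 0.06},{"dx": 0,"dy": 0,"dz": 0,"ax": 0,"ay": 0,"az": -0.11,"fingers": 0.06},{"dx": -0.0205,"dy": -0.032,"dz": 0,"ax": 0,"ay": 0,"az": 0,"fingers": 0.06},{"dx": -0.0205,"dy": -0.032,"dz": 0,"ax": 0,"ay": 0,"az": 0,"fingers": 0.06},{"dx": -0.0205,"dy": -0.032,"dz": 0,"ax": 0,"ay": 0,"az": 0,"fingers": 0.06},{"dx": -0.0205,"dy": -0.032,"dz": 0,"ax": 0,"ay": 0,"az": 0,"fingers": 0.06},{"dx": -0.0205,"dy": -0.032,"dz": 0,"ax": 0,"ay": 0,"az": 0,"fingers": 0.06},{"dx": -0.0205,"dy": -0.032,"dz": 0,"ax": 0,"ay": 0,"az": 0,"fingers": 0.06},{"dx": -0.0205,"dy": -0.032,"dz": 0,"ax": 0,"ay": 0,"az": 0,"fingers": 0.06},{"dx": -0.0205,"dy": -0.032,"dz": 0,"ax": 0,"ay": 0,"az": 0,"fingers": 0.06}])

```text
clock: 2.03
tool_pos: [0.3259, 0.3316, 0.2203]
orientation: [-0.001, 0.021, 1.0, 0.002]
contact_force: [1.4, 0.5, -0.1]
gripper_width: 0.0598
```

Call:
play_rows(increments=[{"dx": -0.0194,"dy": -0.0327,"dz": 0.009,"ax": 0,"ay": 0,"az": 0,"fingers": 0.06},{"dx": -0.0194,"dy": -0.0327,"dz": 0.009,"ax": 0,"ay": 0,"az": 0,"fingers": 0.06},{"dx": -0.0194,"dy": -0.0327,"dz": 0.009,"ax": 0,"ay": 0,"az": 0,"fingers": 0.06},{"dx": -0.0194,"dy": -0.0327,"dz": 0.009,"ax": 0,"ay": 0,"az": 0,"fingers": 0.06},{"dx": -0.0194,"dy": -0.0327,"dz": 0.009,"ax": 0,"ay": 0,"az": 0,"fingers": 0.06},{"dx": -0.0194,"dy": -0.0327,"dz": 0.009,"ax": 0,"ay": 0,"az": 0,"fingers": 0.06},{"dx": -0.0194,"dy": -0.0327,"dz": 0.009,"ax": 0,"ay": 0,"az": 0,"fingers": 0.06},{"dx": -0.0194,"dy": -0.0327,"dz": 0.009,"ax": 0,"ay": 0,"az": 0,"fingers": 0.06},{"dx": -0.0194,"dy": -0.0327,"dz": 0.009,"ax": 0,"ay": 0,"az": 0,"fingers": 0.06},{"dx": -0.0194,"dy": -0.0327,"dz": 0.009,"ax": 0,"ay": 0,"az": 0.026,"fingers": 0.06}])

```text
clock: 2.87
tool_pos: [0.515, -0.0188, 0.1299]
orientation: [0.005, 0.033, 0.999, 0.007]
contact_force: [0.5, 1.0, -0.0]
gripper_width: 0.0599
```

```bash
cat >> h.py <<'E'
def plan(x,y,z,yaw):
    s,r=st(); cur=np.degrees(np.arctan2(-r[1,0],-r[0,0]))
    d=np.array([x,y,z])-s['tool_pos']; yr=np.radians(yaw)
    Rt=np.array([[-np.cos(yr),-np.sin(yr),0],[-np.sin(yr),np.cos(yr),0],[0,0,-1]])
    print('yaw',cur.round(2),'az',round(-np.radians(yaw-cur),4),'now-frame',(d@r).round(4),'final-frame',(d@Rt).round(4),'norm',np.linalg.norm(d).round(3),'tilt',r[:,2].round(3), 'F',s['contact_force'])
E
python3 - <<'E'
from h import *
plan(.505,-.003,.004,-3.9)
im=snap('wrist','w1.png')
for c in ['wrist','top']:
  for t in ['tube_1_mid']: print(c,[(np.round(d['position'],4).tolist(),round(d['score'],2)) for d in mark_of(c,t)])
E
```

```text
t 2.87 pos [ 0.515  -0.0188  0.1299] F [ 0.46  1.05 -0.05] w 0.0599
[[-0.998  0.066  0.01 ]
 [ 0.066  0.998  0.013]
 [-0.009  0.014 -1.   ]]
yaw -3.78 az 0.0021 now-frame [0.0122 0.0133 0.126 ] final-frame [0.011  0.0151 0.1259] norm 0.127 tilt [ 0.01   0.013 -1.   ] F [ 0.46358336  1.04961558 -0.04867956]
wrist [([0.5066, -0.0051, 0.0172], 0.68)]
top [([0.5058, -0.001, 0.0137], 0.96), ([0.5335, -0.5339, -0.0015], 0.21)]
```

View pics/w1.png

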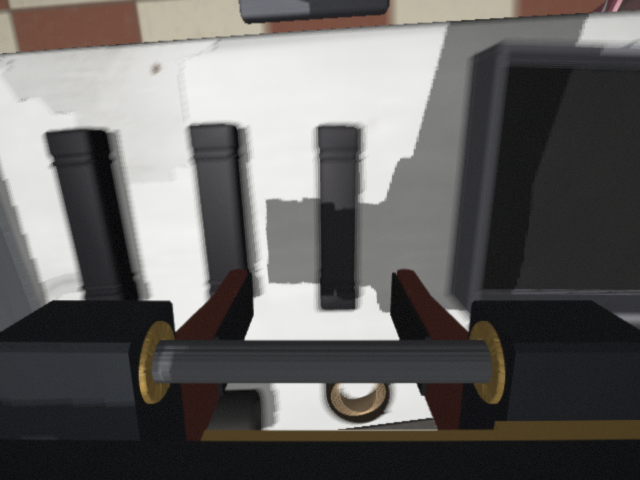

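```bash
python3 - <<'E'
from h import *
plan(.506,-.003,.005,-3.9)
E
```

```text
t 3.02 pos [ 0.5145 -0.0203  0.1294] F [ 0.34  1.34 -0.09] w 0.0598
[[-0.997  0.072  0.009]
 [ 0.073  0.997  0.012]
 [-0.008  0.012 -1.   ]]
yaw -4.16 az -0.0045 now-frame [0.0107 0.0151 0.1245] final-frame [0.0097 0.0167 0.1244] norm 0.126 tilt [ 0.009  0.012 -1.   ] F [ 0.33927098  1.34278126 -0.08875845]
```

Call:
play_rows(increments=[{"dx": 0.0052,"dy": 0.008,"dz": 0.02,"ax": 0.0126,"ay": 0.0081,"az": 0,"fingers": 0.06},{"dx": 0.0045,"dy": 0.0085,"dz": 0.02,"ax": 0,"ay": 0,"az": 0,"fingers": 0.06},{"dx": 0,"dy": 0,"dz": 0.025,"ax": 0,"ay": 0,"az": 0,"fingers": 0.06},{"dx": 0,"dy": 0,"dz": 0.02,"ax": 0,"ay": 0,"az": 0,"fingers": 0.06},{"dx": 0,"dy": 0,"dz": 0,"ax": 0,"ay": 0,"az": 0,"fingers": 0.06},{"dx": 0,"dy": 0,"dz": 0,"ax": 0,"ay": 0,"az": 0,"fingers": 0.06},{"dx": 0,"dy": 0,"dz": 0,"ax": 0,"ay": 0,"az": 0,"fingers": 0.06},{"dx": 0,"dy": 0,"dz": 0,"ax": 0,"ay": 0,"az": 0,"fingers": 0.06},{"dx": 0,"dy": 0,"dz": 0,"ax": 0,"ay": 0,"az": 0,"fingers": 0.06},{"dx": 0,"dy": 0,"dz": 0,"ax": 0,"ay": 0,"az": 0,"fingers": 0.06}])

```text
clock: 3.85
tool_pos: [0.508, 0.0069, 0.0484]
orientation: [0.004, 0.032, 0.999, 0.003]
contact_force: [0.0, -0.1, -0.7]
gripper_width: 0.0603
```

```bash
cat >> h.py <<'E'
_pl=plan
def plan(*a):
    _pl(*a); s=state(); q=s['orientation']; r=quatm(q); z=r[:,2]; w=np.array([-z[1],z[0],0]); print('untilt ax,ay',(w@r)[:2].round(4))
E
python3 - <<'E'
from h import *
plan(.506,-.003,.005,-3.9)
E
```

```text
t 3.85 pos [0.508  0.0069 0.0484] F [ 0.04 -0.12 -0.75] w 0.0603
[[-0.998  0.064  0.008]
 [ 0.064  0.998  0.006]
 [-0.007  0.006 -1.   ]]
yaw -3.67 az 0.0041 now-frame [ 0.0017 -0.0103  0.0433] final-frame [ 0.0013 -0.01    0.0434] norm 0.045 tilt [ 0.008  0.006 -1.   ] F [ 0.04395488 -0.1179931  -0.74929651]
untilt ax,ay [0.0061 0.0072]
```

Call:
play_rows(increments=[{"dx": 0.0015,"dy": -0.005,"dz": 0,"ax": 0.0061,"ay": 0.0072,"az": 0.004,"fingers": 0.06},{"dx": 0,"dy": -0.005,"dz": 0,"ax": 0,"ay": 0,"az": 0,"fingers": 0.06},{"dx": 0,"dy": 0,"dz": 0,"ax": 0,"ay": 0,"az": 0,"fingers": 0.06},{"dx": 0,"dy": 0,"dz": 0.012,"ax": 0,"ay": 0,"az": 0,"fingers": 0.06},{"dx": 0,"dy": 0,"dz": 0,"ax": 0,"ay": 0,"az": 0,"fingers": 0.06},{"dx": 0,"dy": 0,"dz": 0,"ax": 0,"ay": 0,"az": 0,"fingers": 0.06},{"dx": 0,"dy": 0,"dz": 0,"ax": 0,"ay": 0,"az": 0,"fingers": 0.06},{"dx": 0,"dy": 0,"dz": 0,"ax": 0,"ay": 0,"az": 0,"fingers": 0.06},{"dx": 0,"dy": 0,"dz": 0,"ax": 0,"ay": 0,"az": 0,"fingers": 0.06},{"dx": 0,"dy": 0,"dz": 0,"ax": 0,"ay": 0,"az": 0,"fingers": 0.06}])

```text
clock: 4.68
tool_pos: [0.5077, -0.0055, 0.0398]
orientation: [0.002, 0.035, 0.999, -0.0]
contact_force: [0.1, -0.4, -0.6]
gripper_width: 0.0601
```

```bash
python3 - <<'E'
from h import *
plan(.506,-.003,.005,-3.9)
E
```

```text
t 4.68 pos [ 0.5077 -0.0055  0.0398] F [ 0.14 -0.39 -0.59] w 0.0601
[[-0.997  0.071  0.004]
 [ 0.071  0.997 -0.   ]
 [-0.004  0.    -1.   ]]
yaw -4.06 az -0.0029 now-frame [0.0021 0.0023 0.0348] final-frame [0.0019 0.0024 0.0348] norm 0.035 tilt [ 0.004 -0.    -1.   ] F [ 0.13808002 -0.38743864 -0.58892303]
untilt ax,ay [0.0001 0.0042]
```

Call:
play_rows(increments=[{"dx": 0.002,"dy": 0.002,"dz": 0.017,"ax": 0,"ay": 0.004,"az": 0,"fingers": 0.06},{"dx": 0,"dy": 0,"dz": 0.016,"ax": 0,"ay": 0,"az": 0,"fingers": 0.06},{"dx": 0,"dy": 0,"dz": 0,"ax": 0,"ay": 0,"az": 0,"fingers": 0.06},{"dx": 0,"dy": 0,"dz": 0,"ax": 0,"ay": 0,"az": 0,"fingers": 0.06},{"dx": 0,"dy": 0,"dz": 0,"ax": 0,"ay": 0,"az": 0,"fingers": 0.015},{"dx": 0,"dy": 0,"dz": 0,"ax": 0,"ay": 0,"az": 0,"fingers": 0.015},{"dx": 0,"dy": 0,"dz": 0,"ax": 0,"ay": 0,"az": 0,"fingers": 0.015},{"dx": 0,"dy": 0,"dz": 0,"ax": 0,"ay": 0,"az": 0,"fingers": 0.015},{"dx": 0,"dy": 0,"dz": 0,"ax": 0,"ay": 0,"az": 0,"fingers": 0.015},{"dx": 0,"dy": 0,"dz": 0,"ax": 0,"ay": 0,"az": 0,"fingers": 0.015}])

```text
clock: 5.52
tool_pos: [0.5087, -0.003, 0.0104]
orientation: [0.003, 0.035, 0.999, 0.001]
contact_force: [-1.1, -0.2, -5.6]
gripper_width: 0.0278
```

```bash
python3 - <<'E'
from h import *
plan(.506,-.003,.005,-3.9)
E
```

```text
t 5.52 pos [ 0.5087 -0.003   0.0104] F [-1.06 -0.24 -5.6 ] w 0.0278
[[-0.997  0.071  0.006]
 [ 0.071  0.997  0.001]
 [-0.006  0.001 -1.   ]]
yaw -4.06 az -0.0028 now-frame [ 0.0028 -0.0002  0.0053] final-frame [ 0.0027 -0.0002  0.0054] norm 0.006 tilt [ 0.006  0.001 -1.   ] F [-1.0640516  -0.2386578  -5.59680675]
untilt ax,ay [0.0014 0.0061]
```

Call:
play_rows(increments=[{"dx": 0,"dy": 0,"dz": -0.012,"ax": 0,"ay": 0,"az": 0,"fingers": 0.015},{"dx": 0,"dy": 0,"dz": -0.012,"ax": 0,"ay": 0,"az": 0,"fingers": 0.015},{"dx": 0,"dy": 0,"dz": -0.012,"ax": 0,"ay": 0,"az": 0,"fingers": 0.015},{"dx": 0,"dy": 0,"dz": 0,"ax": 0,"ay": 0,"az": 0,"fingers": 0.015},{"dx": 0,"dy": 0,"dz": 0,"ax": 0,"ay": 0,"az": 0,"fingers": 0.015},{"dx": 0,"dy": 0,"dz": 0,"ax": 0,"ay": 0,"az": 0,"fingers": 0.015},{"dx": 0,"dy": 0,"dz": 0,"ax": 0,"ay": 0,"az": 0,"fingers": 0.015},{"dx": 0,"dy": 0,"dz": 0,"ax": 0,"ay": 0,"az": 0,"fingers": 0.015},{"dx": 0,"dy": 0,"dz": 0,"ax": 0,"ay": 0,"az": 0,"fingers": 0.015},{"dx": 0,"dy": 0,"dz": 0,"ax": 0,"ay": 0,"az": 0,"fingers": 0.015}])

```text
clock: 6.35
tool_pos: [0.503, -0.003, 0.0424]
orientation: [-0.002, 0.035, 0.999, -0.0]
contact_force: [0.2, 0.0, -4.8]
gripper_width: 0.0279
```

```bash
python3 - <<'E'
from h import *
st(); im=snap('wrist','w2.png'); st(); snap('scene','s2.png'); st()
E
```

```text
t 6.35 pos [ 0.503  -0.003   0.0424] F [ 0.25  0.02 -4.79] w 0.0279
[[-0.998  0.07  -0.005]
 [ 0.07   0.998 -0.   ]
 [ 0.005 -0.001 -1.   ]]
t 6.4 pos [ 0.5029 -0.0031  0.0424] F [ 0.52 -0.02 -6.18] w 0.0279
[[-0.998  0.07  -0.005]
 [ 0.07   0.998 -0.   ]
 [ 0.005 -0.001 -1.   ]]
t 6.45 pos [ 0.5031 -0.0031  0.0425] F [-0.49  0.09 -3.75] w 0.0279
[[-0.998  0.07  -0.005]
 [ 0.07   0.998 -0.   ]
 [ 0.005 -0.001 -1.   ]]
```

View pics/w2.png

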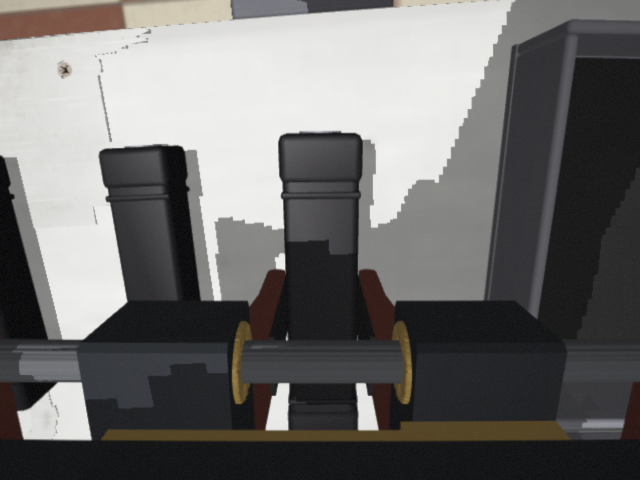

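View pics/s2.png

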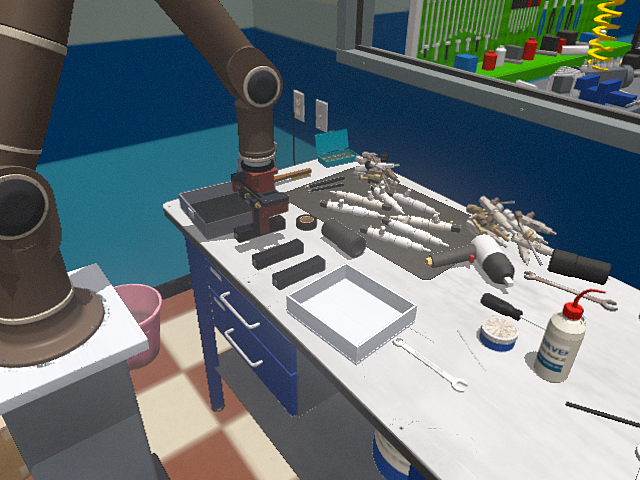

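Wrist and scene views show tube 1 held level (wrist px (320,250)). The force is about -4.9 N, so it is loaded and goes in the case.

Call:
play_rows(increments=[{"dx": 0,"dy": 0,"dz": -0.018,"ax": 0,"ay": -0.003,"az": 0,"fingers": 0.015},{"dx": 0,"dy": 0,"dz": -0.02,"ax": 0,"ay": 0,"az": 0,"fingers": 0.015},{"dx": 0,"dy": 0,"dz": -0.02,"ax": 0,"ay": 0,"az": 0,"fingers": 0.015},{"dx": 0.0018,"dy": 0.015,"dz": 0,"ax": 0,"ay": 0,"az": 0,"fingers": 0.015},{"dx": 0.0018,"dy": 0.024,"dz": 0,"ax": 0,"ay": 0,"az": 0,"fingers": 0.015},{"dx": 0.0018,"dy": 0.028,"dz": 0,"ax": 0,"ay": 0,"az": 0,"fingers": 0.015},{"dx": 0.0018,"dy": 0.028,"dz": 0,"ax": 0,"ay": 0,"az": 0,"fingers": 0.015},{"dx": 0.0018,"dy": 0.028,"dz": 0,"ax": 0,"ay": 0,"az": 0,"fingers": 0.015},{"dx": 0.0018,"dy": 0.028,"dz": 0,"ax": 0,"ay": 0,"az": 0,"fingers": 0.015},{"dx": 0.0018,"dy": 0.024,"dz": 0,"ax": 0,"ay": 0,"az": 0,"fingers": 0.015}])

```text
clock: 7.28
tool_pos: [0.5038, 0.1707, 0.1027]
orientation: [-0.001, 0.043, 0.999, -0.002]
contact_force: [0.7, 0.5, -3.8]
gripper_width: 0.028
```

```bash
python3 - <<'E'
from h import *
plan(.500,.235,.10,-4.2)
E
```

```text
t 7.28 pos [0.5038 0.1707 0.1027] F [ 0.71  0.52 -3.81] w 0.028
[[-0.996  0.085 -0.002]
 [ 0.085  0.996 -0.003]
 [ 0.001 -0.003 -1.   ]]
yaw -4.89 az -0.0121 now-frame [0.0092 0.0638 0.0025] final-frame [0.0085 0.0639 0.0027] norm 0.064 tilt [-0.002 -0.003 -1.   ] F [ 0.71102915  0.51612501 -3.80610065]
untilt ax,ay [-0.0035 -0.0015]
```

Call:
play_rows(increments=[{"dx": 0.002,"dy": 0.018,"dz": 0,"ax": -0.003,"ay": 0,"az": -0.012,"fingers": 0.015},{"dx": 0.003,"dy": 0.016,"dz": 0,"ax": 0,"ay": 0,"az": 0,"fingers": 0.015},{"dx": 0.003,"dy": 0.014,"dz": 0,"ax": 0,"ay": 0,"az": 0,"fingers": 0.015},{"dx": 0,"dy": 0.008,"dz": 0,"ax": 0,"ay": 0,"az": 0,"fingers": 0.015},{"dx": 0,"dy": 0,"dz": 0,"ax": 0,"ay": 0,"az": 0,"fingers": 0.015},{"dx": 0,"dy": 0,"dz": 0,"ax": 0,"ay": 0,"az": 0,"fingers": 0.015},{"dx": 0,"dy": 0,"dz": 0.015,"ax": 0,"ay": 0,"az": 0,"fingers": 0.015},{"dx": 0,"dy": 0,"dz": 0.015,"ax": 0,"ay": 0,"az": 0,"fingers": 0.015},{"dx": 0,"dy": 0,"dz": 0,"ax": 0,"ay": 0,"az": 0,"fingers": 0.015},{"dx": 0,"dy": 0,"dz": 0,"ax": 0,"ay": 0,"az": 0,"fingers": 0.015}])

```text
clock: 8.12
tool_pos: [0.4999, 0.2312, 0.0716]
orientation: [-0.001, 0.033, 0.999, -0.0]
contact_force: [0.3, 0.1, -4.9]
gripper_width: 0.0281
```

```bash
python3 - <<'E'
from h import *
plan(.500,.235,.017,-4.2); snap('top','t3.png'); snap('wrist','w3.png')
E
```

```text
t 8.12 pos [0.4999 0.2312 0.0716] F [ 0.31  0.14 -4.93] w 0.0281
[[-0.998  0.066 -0.001]
 [ 0.066  0.998 -0.   ]
 [ 0.001 -0.    -1.   ]]
yaw -3.8 az 0.007 now-frame [0.0001 0.0038 0.0546] final-frame [0.0002 0.0038 0.0546] norm 0.055 tilt [-0.001 -0.    -1.   ] F [ 0.30673791  0.13837897 -4.92938642]
untilt ax,ay [-0.0005 -0.0013]
```

View pics/t3.png

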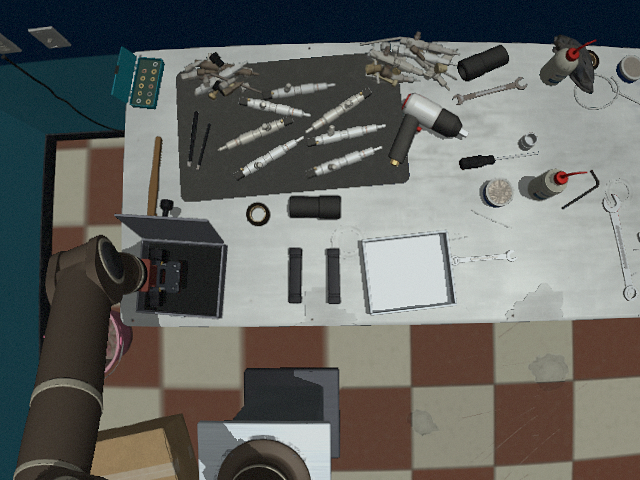

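View pics/w3.png

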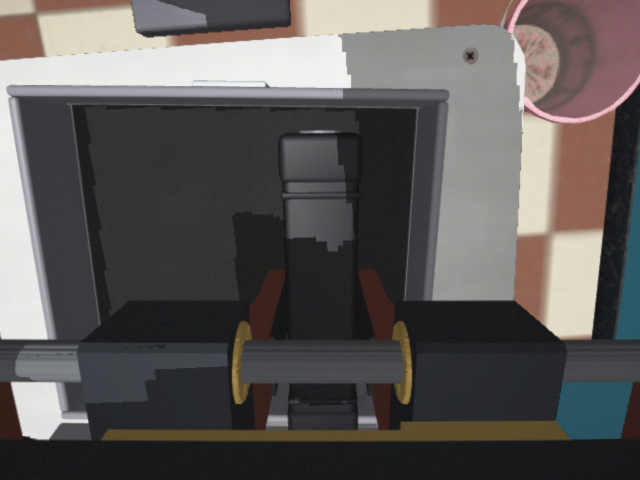

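Top and wrist views show tube 1 inside the case outline (wrist px (320,230)), clear of the near wall and the lid. Lowering now.

Call:
play_rows(increments=[{"dx": 0,"dy": 0.002,"dz": 0.015,"ax": 0,"ay": 0,"az": 0.007,"fingers": 0.015},{"dx": 0,"dy": 0.002,"dz": 0.015,"ax": 0,"ay": 0,"az": 0,"fingers": 0.015},{"dx": 0,"dy": 0,"dz": 0.012,"ax": 0,"ay": 0,"az": 0,"fingers": 0.015},{"dx": 0,"dy": 0,"dz": 0.009,"ax": 0,"ay": 0,"az": 0,"fingers": 0.015},{"dx": 0,"dy": 0,"dz": 0,"ax": 0,"ay": 0,"az": 0,"fingers": 0.015},{"dx": 0,"dy": 0,"dz": 0,"ax": 0,"ay": 0,"az": 0,"fingers": 0.015},{"dx": 0,"dy": 0,"dz": 0,"ax": 0,"ay": 0,"az": 0,"fingers": 0.015},{"dx": 0,"dy": 0,"dz": 0,"ax": 0,"ay": 0,"az": 0,"fingers": 0.015},{"dx": 0,"dy": 0,"dz": 0,"ax": 0,"ay": 0,"az": 0,"fingers": 0.015},{"dx": 0,"dy": 0,"dz": 0,"ax": 0,"ay": 0,"az": 0,"fingers": 0.015}])

```text
clock: 9.05
tool_pos: [0.5051, 0.2351, 0.0252]
orientation: [0.004, 0.038, 0.999, 0.002]
contact_force: [-0.5, -0.3, -4.0]
gripper_width: 0.0274
```

```bash
python3 - <<'E'
from h import *
plan(.500,.235,.016,-4.2)
E
```

```text
t 9.05 pos [0.5051 0.2351 0.0252] F [-0.5  -0.32 -3.95] w 0.0274
[[-0.997  0.076  0.007]
 [ 0.076  0.997  0.004]
 [-0.007  0.005 -1.   ]]
yaw -4.39 az -0.0032 now-frame [ 0.0052 -0.0006  0.0092] final-frame [ 0.0051 -0.0005  0.0092] norm 0.011 tilt [ 0.007  0.004 -1.   ] F [-0.49605623 -0.31520523 -3.95250862]
untilt ax,ay [0.005  0.0069]
```

Call:
play_rows(increments=[{"dx": 0.004,"dy": 0,"dz": 0.004,"ax": 0.005,"ay": 0.007,"az": 0,"fingers": 0.015},{"dx": 0.002,"dy": 0,"dz": 0.004,"ax": 0,"ay": 0,"az": 0,"fingers": 0.015},{"dx": 0,"dy": 0,"dz": 0.003,"ax": 0,"ay": 0,"az": 0,"fingers": 0.015},{"dx": 0,"dy": 0,"dz": 0.002,"ax": 0,"ay": 0,"az": 0,"fingers": 0.015},{"dx": 0,"dy": 0,"dz": 0,"ax": 0,"ay": 0,"az": 0,"fingers": 0.015},{"dx": 0,"dy": 0,"dz": 0,"ax": 0,"ay": 0,"az": 0,"fingers": 0.015},{"dx": 0,"dy": 0,"dz": 0,"ax": 0,"ay": 0,"az": 0,"fingers": 0.015},{"dx": 0,"dy": 0,"dz": 0,"ax": 0,"ay": 0,"az": 0,"fingers": 0.015},{"dx": 0,"dy": 0,"dz": 0,"ax": 0,"ay": 0,"az": 0,"fingers": 0.015},{"dx": 0,"dy": 0,"dz": 0,"ax": 0,"ay": 0,"az": 0,"fingers": 0.015}])

```text
clock: 9.88
tool_pos: [0.4997, 0.2365, 0.0149]
orientation: [0.001, 0.038, 0.999, 0.001]
contact_force: [-1.8, -0.4, 2.3]
gripper_width: 0.0275
```

```bash
python3 - <<'E'
from h import *
plan(.500,.235,.016,-4.2)
E
```

```text
t 9.88 pos [0.4997 0.2365 0.0149] F [-1.8  -0.42  2.28] w 0.0275
[[-0.997  0.075  0.002]
 [ 0.075  0.997  0.002]
 [-0.002  0.002 -1.   ]]
yaw -4.32 az -0.002 now-frame [-0.0004 -0.0014 -0.0011] final-frame [-0.0004 -0.0014 -0.0011] norm 0.002 tilt [ 0.002  0.002 -1.   ] F [-1.79616527 -0.41709798  2.27563791]
untilt ax,ay [0.0021 0.0016]
```

Call:
play_rows(increments=[{"dx": 0,"dy": 0,"dz": 0,"ax": 0,"ay": 0,"az": 0,"fingers": 0.045},{"dx": 0,"dy": 0,"dz": 0,"ax": 0,"ay": 0,"az": 0,"fingers": 0.045},{"dx": 0,"dy": 0,"dz": 0,"ax": 0,"ay": 0,"az": 0,"fingers": 0.045},{"dx": 0,"dy": 0,"dz": -0.012,"ax": 0,"ay": 0,"az": 0,"fingers": 0.045},{"dx": 0,"dy": 0,"dz": -0.02,"ax": 0,"ay": 0,"az": 0,"fingers": 0.045},{"dx": 0,"dy": 0,"dz": -0.03,"ax": 0,"ay": 0,"az": 0,"fingers": 0.045},{"dx": 0,"dy": 0,"dz": -0.03,"ax": 0,"ay": 0,"az": 0,"fingers": 0.045},{"dx": 0,"dy": -0.02,"dz": 0,"ax": 0,"ay": 0,"az": 0,"fingers": 0.06},{"dx": 0,"dy": -0.03,"dz": 0,"ax": 0,"ay": 0,"az": 0,"fingers": 0.06},{"dx": 0,"dy": -0.035,"dz": 0,"ax": 0,"ay": 0,"az": 0,"fingers": 0.06}])

```text
clock: 10.72
tool_pos: [0.4956, 0.1585, 0.1168]
orientation: [0.004, 0.032, 0.999, 0.004]
contact_force: [0.6, -0.4, -0.4]
gripper_width: 0.0592
```

```bash
python3 - <<'E'
from h import *
plan(.500,-.083,.09,-.7)
E
```

```text
t 10.72 pos [0.4956 0.1585 0.1168] F [ 0.6  -0.37 -0.42] w 0.0592
[[-0.998  0.064  0.009]
 [ 0.065  0.998  0.008]
 [-0.008  0.009 -1.   ]]
yaw -3.7 az -0.0524 now-frame [-0.0198 -0.241   0.0249] final-frame [-0.0074 -0.2414  0.0268] norm 0.243 tilt [ 0.009  0.008 -1.   ] F [ 0.60310889 -0.3655446  -0.42330262]
untilt ax,ay [0.0086 0.008 ]
```

Call:
play_rows(increments=[{"dx": -0.002,"dy": -0.036,"dz": 0,"ax": 0.008,"ay": 0.008,"az": -0.052,"fingers": 0.06},{"dx": -0.002,"dy": -0.036,"dz": 0,"ax": 0,"ay": 0,"az": 0,"fingers": 0.06},{"dx": -0.002,"dy": -0.036,"dz": 0,"ax": 0,"ay": 0,"az": 0,"fingers": 0.06},{"dx": -0.001,"dy": -0.036,"dz": 0.005,"ax": 0,"ay": 0,"az": 0,"fingers": 0.06},{"dx": 0,"dy": -0.033,"dz": 0.005,"ax": 0,"ay": 0,"az": 0,"fingers": 0.06},{"dx": 0,"dy": -0.026,"dz": 0.01,"ax": 0,"ay": 0,"az": 0,"fingers": 0.06},{"dx": 0,"dy": -0.017,"dz": 0.01,"ax": 0,"ay": 0,"az": 0,"fingers": 0.06},{"dx": 0,"dy": -0.008,"dz": 0.01,"ax": 0,"ay": 0,"az": 0,"fingers": 0.06},{"dx": 0,"dy": 0,"dz": 0,"ax": 0,"ay": 0,"az": 0,"fingers": 0.06},{"dx": 0,"dy": 0,"dz": 0,"ax": 0,"ay": 0,"az": 0,"fingers": 0.06}])

```text
clock: 11.55
tool_pos: [0.5011, -0.088, 0.088]
orientation: [0.009, 0.01, 1.0, 0.001]
contact_force: [0.2, -0.1, 1.0]
gripper_width: 0.0603
```

```bash
python3 - <<'E'
from h import *
plan(.500,-.083,.005,-.7); 
im=snap('top','t4.png')
print([(np.round(d['position'],4).tolist(),round(d['score'],2)) for d in mark_of('wrist','tube_2_mid')])
plan(.500,-.083,.005,-.7); 
cv2.imwrite('pics/t4c.png',cv2.resize(im['pixels'][200:330,110:240],None,fx=4.5,fy=4.5,interpolation=2)[:,:,::-1])
E
```

```text
t 11.55 pos [ 0.5011 -0.088   0.088 ] F [ 0.21 -0.14  1.04] w 0.0603
[[-1.     0.019  0.018]
 [ 0.019  1.     0.002]
 [-0.018  0.002 -1.   ]]
yaw -1.1 az -0.0069 now-frame [0.0026 0.0048 0.083 ] final-frame [0.0011 0.005  0.083 ] norm 0.083 tilt [ 0.018  0.002 -1.   ] F [ 0.20702321 -0.14018203  1.03916336]
untilt ax,ay [0.0021 0.0176]
[]
t 11.65 pos [ 0.5013 -0.087   0.0881] F [-0.03  1.21  0.25] w 0.0598
[[-1.     0.017  0.018]
 [ 0.017  1.     0.002]
 [-0.018  0.002 -1.   ]]
yaw -1.0 az -0.0052 now-frame [0.0029 0.0038 0.0831] final-frame [0.0014 0.004  0.0831] norm 0.083 tilt [ 0.018  0.002 -1.   ] F [-0.0278343   1.21135153  0.25424471]
untilt ax,ay [0.0023 0.018 ]
```

View pics/t4c.png

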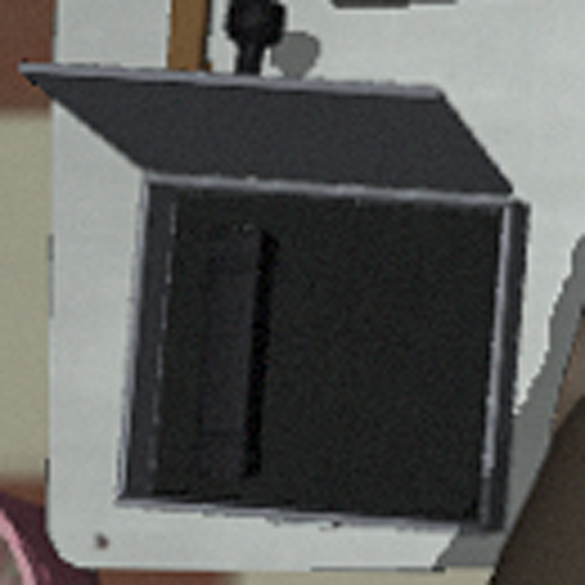

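Tube 1 lies flat in the case, at crop px (235,350). Descending on tube 2.

Call:
play_rows(increments=[{"dx": 0.002,"dy": 0.002,"dz": 0.015,"ax": 0.002,"ay": 0.018,"az": 0,"fingers": 0.06},{"dx": 0.001,"dy": 0.002,"dz": 0.02,"ax": 0,"ay": 0.002,"az": 0,"fingers": 0.06},{"dx": 0.001,"dy": 0,"dz": 0.015,"ax": 0,"ay": 0.002,"az": 0,"fingers": 0.06},{"dx": 0.001,"dy": 0,"dz": 0.01,"ax": 0,"ay": 0.002,"az": 0,"fingers": 0.06},{"dx": 0,"dy": 0,"dz": 0,"ax": 0,"ay": 0,"az": 0,"fingers": 0.06},{"dx": 0,"dy": 0,"dz": 0,"ax": 0,"ay": 0,"az": 0,"fingers": 0.06},{"dx": 0,"dy": 0,"dz": 0,"ax": 0,"ay": 0,"az": 0,"fingers": 0.06},{"dx": 0,"dy": 0,"dz": 0,"ax": 0,"ay": 0,"az": 0,"fingers": 0.06},{"dx": 0,"dy": 0,"dz": 0,"ax": 0,"ay": 0,"az": 0,"fingers": 0.06},{"dx": 0,"dy": 0,"dz": 0,"ax": 0,"ay": 0,"az": 0,"fingers": 0.06}])

```text
clock: 12.48
tool_pos: [0.5028, -0.0741, 0.0335]
orientation: [0.002, 0.002, 1.0, 0.002]
contact_force: [-0.9, -0.5, -1.2]
gripper_width: 0.06
```

```bash
python3 - <<'E'
from h import *
plan(.500,-.083,.005,-.7); snap('wrist','w5.png')
E
```

```text
t 12.48 pos [ 0.5028 -0.0741  0.0335] F [-0.93 -0.46 -1.2 ] w 0.06
[[-1.     0.005  0.005]
 [ 0.005  1.     0.004]
 [-0.005  0.004 -1.   ]]
yaw -0.28 az 0.0073 now-frame [ 0.0029 -0.0091  0.0284] final-frame [ 0.0027 -0.009   0.0285] norm 0.03 tilt [ 0.005  0.004 -1.   ] F [-0.92981134 -0.46451305 -1.20469745]
untilt ax,ay [0.0039 0.0047]
```

View pics/w5.png

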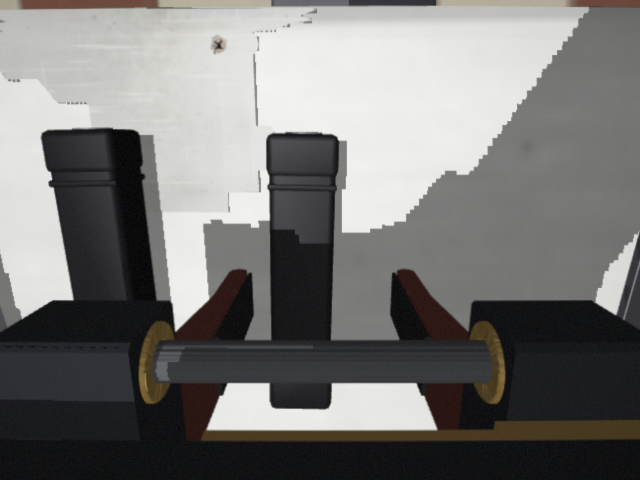

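Wrist view: tube 2 sits between the fingers at px x≈302 against a jaw centre of 320, so I need to shift -y.

Call:
play_rows(increments=[{"dx": 0.002,"dy": -0.004,"dz": 0.0,"ax": 0.004,"ay": 0.005,"az": 0.006,"fingers": 0.06},{"dx": 0.001,"dy": -0.003,"dz": 0.01,"ax": 0,"ay": 0,"az": 0,"fingers": 0.06},{"dx": 0,"dy": 0,"dz": 0.012,"ax": 0,"ay": 0,"az": 0,"fingers": 0.06},{"dx": 0,"dy": 0,"dz": 0.006,"ax": 0,"ay": 0,"az": 0,"fingers": 0.06},{"dx": 0,"dy": 0,"dz": 0,"ax": 0,"ay": 0,"az": 0,"fingers": 0.06},{"dx": 0,"dy": 0,"dz": 0,"ax": 0,"ay": 0,"az": 0,"fingers": 0.06},{"dx": 0,"dy": 0,"dz": 0,"ax": 0,"ay": 0,"az": 0,"fingers": 0.06},{"dx": 0,"dy": 0,"dz": 0,"ax": 0,"ay": 0,"az": 0,"fingers": 0.06},{"dx": 0,"dy": 0,"dz": 0,"ax": 0,"ay": 0,"az": 0,"fingers": 0.06},{"dx": 0,"dy": 0,"dz": 0,"ax": 0,"ay": 0,"az": 0,"fingers": 0.06}])

```text
clock: 13.37
tool_pos: [0.4997, -0.0835, 0.0041]
orientation: [0.0, 0.007, 1.0, -0.001]
contact_force: [0.3, 0.5, 0.3]
gripper_width: 0.0599
```

```bash
python3 - <<'E'
from h import *
plan(.500,-.083,.005,-.7)
E
```

```text
t 13.37 pos [ 0.4997 -0.0835  0.0041] F [0.34 0.55 0.34] w 0.0599
[[-1.     0.014  0.001]
 [ 0.014  1.    -0.001]
 [-0.001 -0.001 -1.   ]]
yaw -0.78 az -0.0014 now-frame [-0.0003  0.0005 -0.0009] final-frame [-0.0003  0.0005 -0.0009] norm 0.001 tilt [ 0.001 -0.001 -1.   ] F [0.33860882 0.54897432 0.33506765]
untilt ax,ay [-0.0012  0.0008]
```

Right on target. Closing, then lifting.

Call:
play_rows(increments=[{"dx": 0,"dy": 0,"dz": 0,"ax": 0,"ay": 0,"az": 0,"fingers": 0.015},{"dx": 0,"dy": 0,"dz": 0,"ax": 0,"ay": 0,"az": 0,"fingers": 0.015},{"dx": 0,"dy": 0,"dz": 0,"ax": 0,"ay": 0,"az": 0,"fingers": 0.015},{"dx": 0,"dy": 0,"dz": 0,"ax": 0,"ay": 0,"az": 0,"fingers": 0.015},{"dx": 0,"dy": 0,"dz": 0,"ax": 0,"ay": 0,"az": 0,"fingers": 0.015},{"dx": 0,"dy": 0,"dz": -0.012,"ax": 0,"ay": 0,"az": 0,"fingers": 0.015},{"dx": 0,"dy": 0,"dz": -0.018,"ax": 0,"ay": 0,"az": 0,"fingers": 0.015},{"dx": 0,"dy": 0,"dz": -0.012,"ax": 0,"ay": 0,"az": 0,"fingers": 0.015},{"dx": 0,"dy": 0,"dz": 0,"ax": 0,"ay": 0,"az": 0,"fingers": 0.015},{"dx": 0,"dy": 0,"dz": 0,"ax": 0,"ay": 0,"az": 0,"fingers": 0.015}])

```text
clock: 14.2
tool_pos: [0.4989, -0.0831, 0.0472]
orientation: [-0.0, 0.007, 1.0, -0.001]
contact_force: [-0.5, -0.5, -1.3]
gripper_width: 0.0274
```

Call:
play_rows(increments=[{"dx": 0,"dy": 0,"dz": 0,"ax": 0,"ay": 0,"az": 0,"fingers": 0.015},{"dx": 0,"dy": 0,"dz": 0,"ax": 0,"ay": 0,"az": 0,"fingers": 0.015},{"dx": 0,"dy": 0,"dz": 0,"ax": 0,"ay": 0,"az": 0,"fingers": 0.015},{"dx": 0,"dy": 0,"dz": 0,"ax": 0,"ay": 0,"az": 0,"fingers": 0.015},{"dx": 0,"dy": 0,"dz": 0,"ax": 0,"ay": 0,"az": 0,"fingers": 0.015},{"dx": 0,"dy": 0,"dz": 0,"ax": 0,"ay": 0,"az": 0,"fingers": 0.015},{"dx": 0,"dy": 0,"dz": -0.02,"ax": 0,"ay": 0,"az": 0,"fingers": 0.015},{"dx": 0,"dy": 0,"dz": -0.02,"ax": 0,"ay": 0,"az": 0,"fingers": 0.015},{"dx": 0,"dy": 0,"dz": 0,"ax": 0,"ay": 0,"az": 0,"fingers": 0.015},{"dx": 0,"dy": 0,"dz": 0,"ax": 0,"ay": 0,"az": 0,"fingers": 0.015}])

```text
clock: 15.03
tool_pos: [0.4959, -0.0828, 0.0837]
orientation: [-0.004, 0.006, 1.0, -0.001]
contact_force: [0.2, 0.8, -1.3]
gripper_width: 0.0279
```

```bash
python3 - <<'E'
from h import *
plan(.494,.133,.095,-4.2); snap('wrist','w6.png'); plan(.495,-.29,.095,5.5); get_image('top'); print(state()['contact_force'])
E
```

```text
t 15.03 pos [ 0.4959 -0.0828  0.0837] F [ 0.22  0.76 -1.33] w 0.0279
[[-1.     0.013 -0.009]
 [ 0.013  1.    -0.001]
 [ 0.009 -0.001 -1.   ]]
yaw -0.74 az 0.0603 now-frame [ 0.0048  0.2157 -0.0116] final-frame [ 0.0177  0.2151 -0.0113] norm 0.216 tilt [-0.009 -0.001 -1.   ] F [ 0.21942267  0.75557149 -1.33375092]
untilt ax,ay [-0.0013 -0.009 ]
t 15.08 pos [ 0.4961 -0.0829  0.0836] F [-0.39  0.48 -0.85] w 0.0278
[[-1.     0.013 -0.009]
 [ 0.013  1.    -0.001]
 [ 0.009 -0.001 -1.   ]]
yaw -0.75 az -0.1091 now-frame [-0.0015 -0.2071 -0.0111] final-frame [ 0.0209 -0.206  -0.0114] norm 0.207 tilt [-0.009 -0.001 -1.   ] F [-0.3932769   0.476846   -0.85293391]
untilt ax,ay [-0.0014 -0.0088]
[-0.45357024  1.07550957 -1.4357955 ]
```

View pics/w6.png

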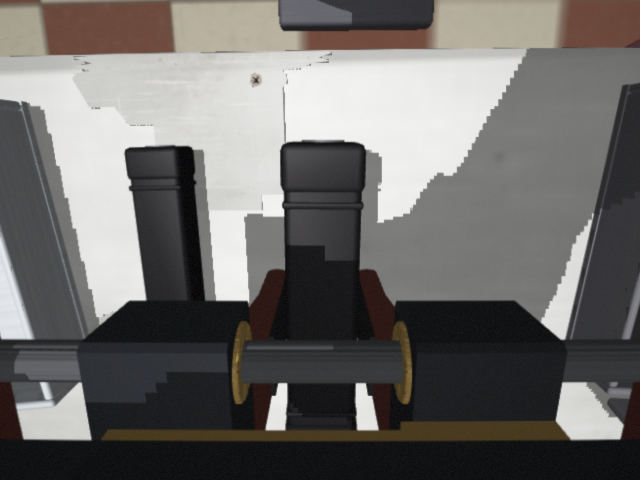

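Tube 2 is held level and clear of the bench (wrist px (322,230)). Force is about -1.2 N, so it is empty and goes in the tray.

Call:
play_rows(increments=[{"dx": 0,"dy": -0.01,"dz": -0.003,"ax": 0,"ay": -0.008,"az": -0.055,"fingers": 0.015},{"dx": 0.001,"dy": -0.02,"dz": -0.003,"ax": 0,"ay": 0,"az": -0.054,"fingers": 0.015},{"dx": 0.0022,"dy": -0.03,"dz": -0.003,"ax": 0,"ay": 0,"az": 0,"fingers": 0.015},{"dx": 0.0022,"dy": -0.034,"dz": 0,"ax": 0,"ay": 0,"az": 0,"fingers": 0.015},{"dx": 0.0022,"dy": -0.034,"dz": 0,"ax": 0,"ay": 0,"az": 0,"fingers": 0.015},{"dx": 0.0022,"dy": -0.034,"dz": 0,"ax": 0,"ay": 0,"az": 0,"fingers": 0.015},{"dx": 0.0022,"dy": -0.034,"dz": 0,"ax": 0,"ay": 0,"az": 0,"fingers": 0.015},{"dx": 0.0022,"dy": -0.03,"dz": 0,"ax": 0,"ay": 0,"az": 0,"fingers": 0.015},{"dx": 0.0022,"dy": -0.025,"dz": 0,"ax": 0,"ay": 0,"az": 0,"fingers": 0.015},{"dx": 0.0022,"dy": -0.016,"dz": 0,"ax": 0,"ay": 0,"az": 0,"fingers": 0.015}])

```text
clock: 15.97
tool_pos: [0.5002, -0.3536, 0.0809]
orientation: [-0.007, -0.058, 0.998, 0.003]
contact_force: [0.0, 0.2, -0.7]
gripper_width: 0.0279
```

```bash
python3 - <<'E'
from h import *
plan(.5055,-.393,.07,5.5)
E
```

```text
t 15.97 pos [ 0.5002 -0.3536  0.0809] F [ 0.05  0.17 -0.67] w 0.0279
[[-0.993 -0.115 -0.014]
 [-0.115  0.993  0.005]
 [ 0.013  0.007 -1.   ]]
yaw 6.62 az 0.0195 now-frame [-0.0009 -0.0398  0.0106] final-frame [-0.0015 -0.0397  0.0109] norm 0.041 tilt [-0.014  0.005 -1.   ] F [ 0.04725017  0.17368434 -0.6675564 ]
untilt ax,ay [ 0.0069 -0.0132]
```

Call:
play_rows(increments=[{"dx": 0,"dy": -0.014,"dz": 0,"ax": 0.007,"ay": -0.013,"az": 0.02,"fingers": 0.015},{"dx": 0,"dy": -0.012,"dz": 0,"ax": 0,"ay": 0,"az": 0,"fingers": 0.015},{"dx": 0,"dy": -0.006,"dz": 0,"ax": 0,"ay": 0,"az": 0,"fingers": 0.015},{"dx": 0,"dy": 0,"dz": 0,"ax": 0,"ay": 0,"az": 0,"fingers": 0.015},{"dx": 0,"dy": 0,"dz": 0,"ax": 0,"ay": 0,"az": 0,"fingers": 0.015},{"dx": 0,"dy": 0,"dz": 0.006,"ax": 0,"ay": 0,"az": 0,"fingers": 0.015},{"dx": 0,"dy": 0,"dz": 0,"ax": 0,"ay": 0,"az": 0,"fingers": 0.015},{"dx": 0,"dy": 0,"dz": 0,"ax": 0,"ay": 0,"az": 0,"fingers": 0.015},{"dx": 0,"dy": 0,"dz": 0,"ax": 0,"ay": 0,"az": 0,"fingers": 0.015},{"dx": 0,"dy": 0,"dz": 0,"ax": 0,"ay": 0,"az": 0,"fingers": 0.015}])

```text
clock: 16.8
tool_pos: [0.5025, -0.3848, 0.0694]
orientation: [-0.002, -0.047, 0.999, 0.002]
contact_force: [-0.3, -0.4, -1.0]
gripper_width: 0.0275
```

```bash
python3 - <<'E'
from h import *
plan(.5055,-.393,.012,5.5); snap('wrist','w7.png')
E
```

```text
t 16.8 pos [ 0.5025 -0.3848  0.0694] F [-0.28 -0.38 -1.  ] w 0.0275
[[-0.996 -0.094 -0.004]
 [-0.094  0.996  0.004]
 [ 0.004  0.004 -1.   ]]
yaw 5.4 az -0.0017 now-frame [-0.0025 -0.0086  0.0574] final-frame [-0.0022 -0.0084  0.0574] norm 0.058 tilt [-0.004  0.004 -1.   ] F [-0.2752484  -0.38313918 -1.00184809]
untilt ax,ay [ 0.0042 -0.0037]
```

View pics/w7.png

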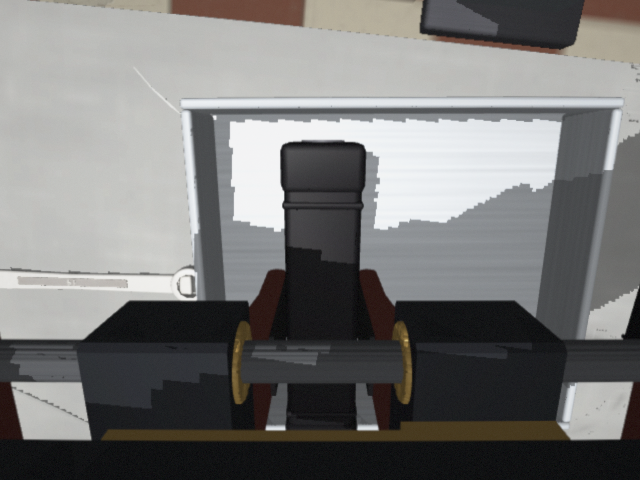

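Wrist view: tube 2 is over the tray floor, between the left wall (px 200) and the right wall (px 560), with yaw aligned. Lowering.

Call:
play_rows(increments=[{"dx": 0,"dy": -0.003,"dz": 0.014,"ax": 0.004,"ay": -0.003,"az": 0,"fingers": 0.015},{"dx": 0,"dy": -0.002,"dz": 0.016,"ax": 0,"ay": 0,"az": 0,"fingers": 0.015},{"dx": 0,"dy": 0,"dz": 0.014,"ax": 0,"ay": 0,"az": 0,"fingers": 0.015},{"dx": 0,"dy": 0,"dz": 0.007,"ax": 0,"ay": 0,"az": 0,"fingers": 0.015},{"dx": 0,"dy": 0,"dz": 0,"ax": 0,"ay": 0,"az": 0,"fingers": 0.015},{"dx": 0,"dy": 0,"dz": 0,"ax": 0,"ay": 0,"az": 0,"fingers": 0.015},{"dx": 0,"dy": 0,"dz": 0,"ax": 0,"ay": 0,"az": 0,"fingers": 0.015},{"dx": 0,"dy": 0,"dz": 0,"ax": 0,"ay": 0,"az": 0,"fingers": 0.015},{"dx": 0,"dy": 0,"dz": 0,"ax": 0,"ay": 0,"az": 0,"fingers": 0.015},{"dx": 0,"dy": 0,"dz": 0,"ax": 0,"ay": 0,"az": 0,"fingers": 0.015}])

```text
clock: 17.68
tool_pos: [0.5063, -0.3903, 0.0214]
orientation: [0.003, -0.048, 0.999, -0.002]
contact_force: [-0.3, 0.8, -1.3]
gripper_width: 0.028
```

```bash
python3 - <<'E'
from h import *
plan(.5055,-.393,.010,5.5)
E
```

```text
t 17.68 pos [ 0.5063 -0.3903  0.0214] F [-0.32  0.81 -1.31] w 0.028
[[-0.995 -0.096  0.006]
 [-0.096  0.995 -0.003]
 [-0.006 -0.004 -1.   ]]
yaw 5.52 az 0.0004 now-frame [ 0.0011 -0.0026  0.0114] final-frame [ 0.001  -0.0026  0.0114] norm 0.012 tilt [ 0.006 -0.003 -1.   ] F [-0.32397775  0.81079601 -1.30944895]
untilt ax,ay [-0.0037  0.0055]
```

Call:
play_rows(increments=[{"dx": 0.002,"dy": -0.001,"dz": 0.005,"ax": -0.003,"ay": 0.006,"az": 0,"fingers": 0.015},{"dx": 0,"dy": -0.001,"dz": 0.005,"ax": 0,"ay": 0,"az": 0,"fingers": 0.015},{"dx": 0,"dy": 0,"dz": 0.004,"ax": 0,"ay": 0,"az": 0,"fingers": 0.015},{"dx": 0,"dy": 0,"dz": 0.001,"ax": 0,"ay": 0,"az": 0,"fingers": 0.015},{"dx": 0,"dy": 0,"dz": 0,"ax": 0,"ay": 0,"az": 0,"fingers": 0.015},{"dx": 0,"dy": 0,"dz": 0,"ax": 0,"ay": 0,"az": 0,"fingers": 0.015},{"dx": 0,"dy": 0,"dz": 0,"ax": 0,"ay": 0,"az": 0,"fingers": 0.015},{"dx": 0,"dy": 0,"dz": 0,"ax": 0,"ay": 0,"az": 0,"fingers": 0.015},{"dx": 0,"dy": 0,"dz": 0,"ax": 0,"ay": 0,"az": 0,"fingers": 0.015},{"dx": 0,"dy": 0,"dz": 0,"ax": 0,"ay": 0,"az": 0,"fingers": 0.015}])

```text
clock: 18.52
tool_pos: [0.5063, -0.3938, 0.0105]
orientation: [0.002, -0.048, 0.999, -0.0]
contact_force: [0.9, 1.3, 3.3]
gripper_width: 0.0277
```

```bash
python3 - <<'E'
from h import *
plan(.5055,-.393,.010,5.5)
E
```

```text
t 18.52 pos [ 0.5063 -0.3938  0.0105] F [0.94 1.26 3.26] w 0.0277
[[-0.995 -0.095  0.004]
 [-0.095  0.995 -0.001]
 [-0.004 -0.001 -1.   ]]
yaw 5.48 az -0.0004 now-frame [0.0007 0.0009 0.0005] final-frame [0.0007 0.0009 0.0005] norm 0.001 tilt [ 0.004 -0.001 -1.   ] F [0.93964708 1.26220177 3.25743478]
untilt ax,ay [-0.0012  0.004 ]
```

Resting on the tray floor. Release and move to tube 3.

Call:
play_rows(increments=[{"dx": 0,"dy": 0,"dz": 0,"ax": 0,"ay": 0,"az": 0,"fingers": 0.045},{"dx": 0,"dy": 0,"dz": 0,"ax": 0,"ay": 0,"az": 0,"fingers": 0.045},{"dx": 0,"dy": 0,"dz": 0,"ax": 0,"ay": 0,"az": 0,"fingers": 0.045},{"dx": 0,"dy": 0,"dz": -0.012,"ax": 0,"ay": 0,"az": 0,"fingers": 0.045},{"dx": 0,"dy": 0,"dz": -0.02,"ax": 0,"ay": 0,"az": 0,"fingers": 0.045},{"dx": 0,"dy": 0,"dz": -0.03,"ax": 0,"ay": 0,"az": 0,"fingers": 0.045},{"dx": 0,"dy": 0,"dz": -0.03,"ax": 0,"ay": 0,"az": 0,"fingers": 0.045},{"dx": 0,"dy": 0.02,"dz": 0,"ax": 0,"ay": 0,"az": 0.055,"fingers": 0.06},{"dx": 0,"dy": 0.03,"dz": 0,"ax": 0,"ay": 0,"az": 0.055,"fingers": 0.06},{"dx": 0,"dy": 0.035,"dz": 0,"ax": 0,"ay": 0,"az": 0,"fingers": 0.06}])

```text
clock: 19.35
tool_pos: [0.5009, -0.3164, 0.1096]
orientation: [0.002, 0.016, 1.0, -0.004]
contact_force: [1.2, 0.4, 0.4]
gripper_width: 0.0591
```

```bash
python3 - <<'E'
from h import *
plan(.4985,-.174,.08,-.9)
E
```

```text
t 19.35 pos [ 0.5009 -0.3164  0.1096] F [1.23 0.43 0.39] w 0.0591
[[-0.999  0.031  0.004]
 [ 0.031  0.999 -0.007]
 [-0.005 -0.007 -1.   ]]
yaw -1.8 az -0.0157 now-frame [0.007  0.1425 0.0285] final-frame [0.0046 0.1424 0.0296] norm 0.145 tilt [ 0.004 -0.007 -1.   ] F [1.23228979 0.43307961 0.38832037]
untilt ax,ay [-0.0071  0.0046]
```

Call:
play_rows(increments=[{"dx": 0.001,"dy": 0.034,"dz": 0,"ax": -0.007,"ay": 0.004,"az": -0.014,"fingers": 0.06},{"dx": 0.001,"dy": 0.034,"dz": 0,"ax": 0,"ay": 0,"az": 0,"fingers": 0.06},{"dx": 0.001,"dy": 0.03,"dz": 0,"ax": 0,"ay": 0,"az": 0,"fingers": 0.06},{"dx": 0.001,"dy": 0.02,"dz": 0.005,"ax": 0,"ay": 0,"az": 0,"fingers": 0.06},{"dx": 0,"dy": 0.01,"dz": 0.015,"ax": 0,"ay": 0,"az": 0,"fingers": 0.06},{"dx": 0,"dy": 0.004,"dz": 0.015,"ax": 0,"ay": 0,"az": 0,"fingers": 0.06},{"dx": 0,"dy": 0,"dz": 0,"ax": 0,"ay": 0,"az": 0,"fingers": 0.06},{"dx": 0,"dy": 0,"dz": 0,"ax": 0,"ay": 0,"az": 0,"fingers": 0.06},{"dx": 0,"dy": 0,"dz": 0,"ax": 0,"ay": 0,"az": 0,"fingers": 0.06},{"dx": 0,"dy": 0,"dz": 0,"ax": 0,"ay": 0,"az": 0,"fingers": 0.06}])

```text
clock: 20.18
tool_pos: [0.5029, -0.1718, 0.0835]
orientation: [0.006, 0.005, 1.0, 0.001]
contact_force: [0.7, -0.3, 0.7]
gripper_width: 0.0596
```

```bash
python3 - <<'E'
from h import *
plan(.4985,-.174,.005,-.9); im=snap('wrist','w8.png'); print(np.round(proj(im,[[.4985,-.174,.03],[.563,-.175,.03],[.434,-.173,.03]]),0))
E
```

```text
t 20.18 pos [ 0.5029 -0.1718  0.0835] F [ 0.69 -0.26  0.69] w 0.0596
[[-1.     0.01   0.012]
 [ 0.01   1.     0.002]
 [-0.012  0.002 -1.   ]]
yaw -0.58 az 0.0056 now-frame [ 0.0053 -0.0024  0.0784] final-frame [ 0.0044 -0.0023  0.0785] norm 0.079 tilt [ 0.012  0.002 -1.   ] F [ 0.68934763 -0.26434505  0.69124884]
untilt ax,ay [0.002  0.0119]
[[316. 249.]
 [315. 351.]
 [316. 131.]]
```

View pics/w8.png

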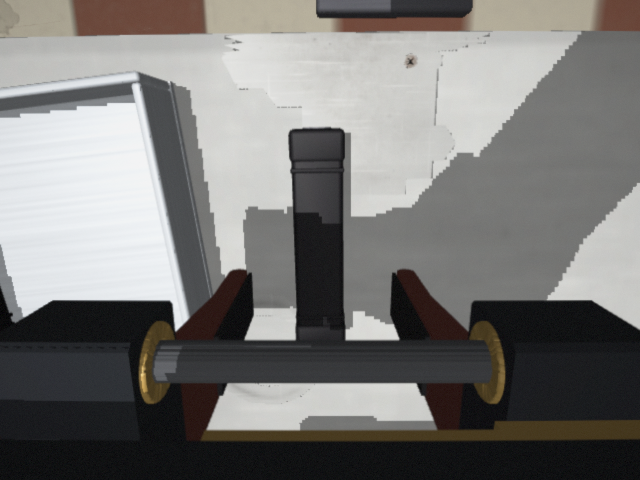

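Wrist view: tube 3 is centred between the fingers at px x≈318, matching the projection of 316.

Call:
play_rows(increments=[{"dx": 0.003,"dy": -0.001,"dz": 0.015,"ax": 0.002,"ay": 0.012,"az": 0.004,"fingers": 0.06},{"dx": 0.002,"dy": -0.001,"dz": 0.02,"ax": 0,"ay": 0.002,"az": 0,"fingers": 0.06},{"dx": 0.002,"dy": 0,"dz": 0.018,"ax": 0,"ay": 0.002,"az": 0,"fingers": 0.06},{"dx": 0.001,"dy": 0,"dz": 0.008,"ax": 0,"ay": 0.002,"az": 0,"fingers": 0.06},{"dx": 0,"dy": 0,"dz": 0,"ax": 0,"ay": 0,"az": 0,"fingers": 0.06},{"dx": 0,"dy": 0,"dz": 0,"ax": 0,"ay": 0,"az": 0,"fingers": 0.06},{"dx": 0,"dy": 0,"dz": 0,"ax": 0,"ay": 0,"az": 0,"fingers": 0.06},{"dx": 0,"dy": 0,"dz": 0,"ax": 0,"ay": 0,"az": 0,"fingers": 0.06},{"dx": 0,"dy": 0,"dz": 0,"ax": 0,"ay": 0,"az": 0,"fingers": 0.06},{"dx": 0,"dy": 0,"dz": 0,"ax": 0,"ay": 0,"az": 0,"fingers": 0.06}])

```text
clock: 21.07
tool_pos: [0.4969, -0.1792, 0.0222]
orientation: [-0.001, 0.011, 1.0, -0.002]
contact_force: [-0.6, 0.1, -0.0]
gripper_width: 0.0599
```

```bash
python3 - <<'E'
from h import *
plan(.4985,-.174,.005,-.9)
E
```

```text
t 21.07 pos [ 0.4969 -0.1792  0.0222] F [-0.61  0.07 -0.02] w 0.0599
[[-1.     0.022 -0.002]
 [ 0.022  1.    -0.003]
 [ 0.002 -0.003 -1.   ]]
yaw -1.23 az -0.0058 now-frame [-0.0015  0.0052  0.0172] final-frame [-0.0015  0.0052  0.0172] norm 0.018 tilt [-0.002 -0.003 -1.   ] F [-0.60760113  0.07166468 -0.01731923]
untilt ax,ay [-0.0032 -0.0018]
```

Call:
play_rows(increments=[{"dx": 0,"dy": 0.0025,"dz": 0.006,"ax": -0.003,"ay": 0,"az": -0.005,"fingers": 0.06},{"dx": 0,"dy": 0.0015,"dz": 0.007,"ax": 0,"ay": 0,"az": 0,"fingers": 0.06},{"dx": 0,"dy": 0,"dz": 0.004,"ax": 0,"ay": 0,"az": 0,"fingers": 0.06},{"dx": 0,"dy": 0,"dz": 0,"ax": 0,"ay": 0,"az": 0,"fingers": 0.06},{"dx": 0,"dy": 0,"dz": 0,"ax": 0,"ay": 0,"az": 0,"fingers": 0.06},{"dx": 0,"dy": 0,"dz": 0,"ax": 0,"ay": 0,"az": 0,"fingers": 0.015},{"dx": 0,"dy": 0,"dz": 0,"ax": 0,"ay": 0,"az": 0,"fingers": 0.015},{"dx": 0,"dy": 0,"dz": 0,"ax": 0,"ay": 0,"az": 0,"fingers": 0.015},{"dx": 0,"dy": 0,"dz": 0,"ax": 0,"ay": 0,"az": 0,"fingers": 0.015},{"dx": 0,"dy": 0,"dz": 0,"ax": 0,"ay": 0,"az": 0,"fingers": 0.015}])

```text
clock: 21.9
tool_pos: [0.4978, -0.1745, 0.0044]
orientation: [0.0, 0.008, 1.0, -0.0]
contact_force: [0.8, 1.5, -0.1]
gripper_width: 0.0301
```

```bash
python3 - <<'E'
from h import *
plan(.4985,-.174,.005,-.9)
E
```

```text
t 21.9 pos [ 0.4978 -0.1745  0.0044] F [ 0.84  1.5  -0.12] w 0.0301
[[-1.     0.015  0.   ]
 [ 0.015  1.    -0.   ]
 [-0.    -0.    -1.   ]]
yaw -0.88 az 0.0004 now-frame [-0.0007  0.0005 -0.0006] final-frame [-0.0007  0.0005 -0.0006] norm 0.001 tilt [ 0. -0. -1.] F [ 0.83612439  1.50001366 -0.12159389]
untilt ax,ay [-0.      0.0002]
```

Call:
play_rows(increments=[{"dx": 0,"dy": 0,"dz": 0,"ax": 0,"ay": 0,"az": 0,"fingers": 0.015},{"dx": 0,"dy": 0,"dz": 0,"ax": 0,"ay": 0,"az": 0,"fingers": 0.015},{"dx": 0,"dy": 0,"dz": -0.012,"ax": 0,"ay": 0,"az": 0,"fingers": 0.015},{"dx": 0,"dy": 0,"dz": -0.018,"ax": 0,"ay": 0,"az": 0,"fingers": 0.015},{"dx": 0,"dy": 0,"dz": -0.018,"ax": 0,"ay": 0,"az": 0,"fingers": 0.015},{"dx": 0,"dy": 0,"dz": -0.012,"ax": 0,"ay": 0,"az": 0,"fingers": 0.015},{"dx": 0,"dy": 0,"dz": 0,"ax": 0,"ay": 0,"az": 0,"fingers": 0.015},{"dx": 0,"dy": 0,"dz": 0,"ax": 0,"ay": 0,"az": 0,"fingers": 0.015},{"dx": 0,"dy": 0,"dz": 0,"ax": 0,"ay": 0,"az": 0,"fingers": 0.015},{"dx": 0,"dy": 0,"dz": 0,"ax": 0,"ay": 0,"az": 0,"fingers": 0.015}])

```text
clock: 22.73
tool_pos: [0.4942, -0.1738, 0.0672]
orientation: [-0.003, 0.008, 1.0, 0.001]
contact_force: [0.3, -0.3, -4.3]
gripper_width: 0.0278
```

```bash
python3 - <<'E'
from h import *
st(); snap('wrist','w9.png'); print(state()['contact_force']);get_image('top'); print(state()['contact_force']);plan(.494,.135,.095,-4.2)
E
```

```text
t 22.73 pos [ 0.4942 -0.1738  0.0672] F [ 0.27 -0.26 -4.26] w 0.0278
[[-1.     0.016 -0.006]
 [ 0.016  1.     0.001]
 [ 0.006  0.001 -1.   ]]
[-0.32409569 -1.2221892  -3.75549353]
[-0.06824503  0.00883617 -4.49662744]
t 22.83 pos [ 0.494  -0.1738  0.067 ] F [-0.07  0.01 -4.5 ] w 0.0275
[[-1.     0.016 -0.007]
 [ 0.016  1.     0.001]
 [ 0.007  0.001 -1.   ]]
yaw -0.91 az 0.0573 now-frame [ 0.0052  0.3088 -0.0276] final-frame [ 0.0227  0.308  -0.028 ] norm 0.31 tilt [-0.007  0.001 -1.   ] F [-0.06824503  0.00883617 -4.49662744]
untilt ax,ay [ 0.0013 -0.007 ]
```

View pics/w9.png

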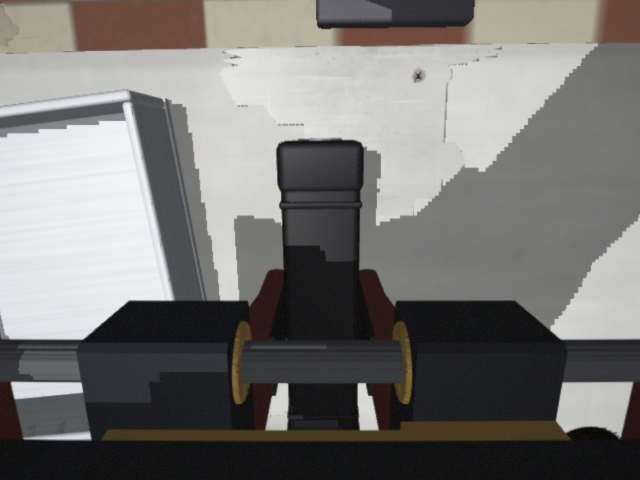

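Tube 3 is held level (wrist px (320,235)). Force is about -4.3 N, so it is loaded and goes in the case at y≈-50 mm.

Call:
play_rows(increments=[{"dx": 0,"dy": 0.005,"dz": -0.014,"ax": 0,"ay": -0.006,"az": 0.028,"fingers": 0.015},{"dx": 0.001,"dy": 0.015,"dz": -0.014,"ax": 0,"ay": 0,"az": 0.028,"fingers": 0.015},{"dx": 0.003,"dy": 0.025,"dz": -0.004,"ax": 0,"ay": 0,"az": 0,"fingers": 0.015},{"dx": 0.003,"dy": 0.032,"dz": 0,"ax": 0,"ay": 0,"az": 0,"fingers": 0.015},{"dx": 0.003,"dy": 0.034,"dz": 0,"ax": 0,"ay": 0,"az": 0,"fingers": 0.015},{"dx": 0.003,"dy": 0.034,"dz": 0,"ax": 0,"ay": 0,"az": 0,"fingers": 0.015},{"dx": 0.003,"dy": 0.034,"dz": 0,"ax": 0,"ay": 0,"az": 0,"fingers": 0.015},{"dx": 0.003,"dy": 0.03,"dz": 0,"ax": 0,"ay": 0,"az": 0,"fingers": 0.015},{"dx": 0.002,"dy": 0.026,"dz": 0,"ax": 0,"ay": 0,"az": 0,"fingers": 0.015},{"dx": 0.002,"dy": 0.02,"dz": 0,"ax": 0,"ay": 0,"az": 0,"fingers": 0.015}])

```text
clock: 23.67
tool_pos: [0.4869, 0.0851, 0.0944]
orientation: [-0.005, 0.045, 0.999, -0.002]
contact_force: [0.0, 0.1, -3.7]
gripper_width: 0.0276
```

```bash
python3 - <<'E'
from h import *
plan(.492,.136,.08,-4.2)
E
```

```text
t 23.67 pos [0.4869 0.0851 0.0944] F [ 0.05  0.1  -3.73] w 0.0276
[[-0.996  0.089 -0.01 ]
 [ 0.089  0.996 -0.003]
 [ 0.009 -0.004 -1.   ]]
yaw -5.12 az -0.016 now-frame [-0.0007  0.0512  0.0142] final-frame [-0.0014  0.0512  0.0144] norm 0.053 tilt [-0.01  -0.003 -1.   ] F [ 0.0454686   0.09640091 -3.73462189]
untilt ax,ay [-0.0043 -0.0092]
```

Call:
play_rows(increments=[{"dx": 0,"dy": 0.016,"dz": 0,"ax": -0.004,"ay": -0.009,"az": -0.014,"fingers": 0.015},{"dx": 0,"dy": 0.015,"dz": 0,"ax": 0,"ay": 0,"az": 0,"fingers": 0.015},{"dx": 0,"dy": 0.01,"dz": 0,"ax": 0,"ay": 0,"az": 0,"fingers": 0.015},{"dx": 0,"dy": 0.003,"dz": 0.005,"ax": 0,"ay": 0,"az": 0,"fingers": 0.015},{"dx": 0,"dy": 0,"dz": 0.01,"ax": 0,"ay": 0,"az": 0,"fingers": 0.015},{"dx": 0,"dy": 0,"dz": 0.01,"ax": 0,"ay": 0,"az": 0,"fingers": 0.015},{"dx": 0,"dy": 0,"dz": 0,"ax": 0,"ay": 0,"az": 0,"fingers": 0.015},{"dx": 0,"dy": 0,"dz": 0,"ax": 0,"ay": 0,"az": 0,"fingers": 0.015},{"dx": 0,"dy": 0,"dz": 0,"ax": 0,"ay": 0,"az": 0,"fingers": 0.015},{"dx": 0,"dy": 0,"dz": 0,"ax": 0,"ay": 0,"az": 0,"fingers": 0.015}])

```text
clock: 24.5
tool_pos: [0.487, 0.1319, 0.0621]
orientation: [-0.004, 0.036, 0.999, -0.002]
contact_force: [1.2, 0.5, -4.8]
gripper_width: 0.0277
```

```bash
python3 - <<'E'
from h import *
plan(.492,.136,.012,-4.2); snap('wrist','w10.png')
E
```

```text
t 24.5 pos [0.487  0.1319 0.0621] F [ 1.2   0.47 -4.85] w 0.0277
[[-0.997  0.071 -0.008]
 [ 0.071  0.997 -0.004]
 [ 0.008 -0.004 -1.   ]]
yaw -4.09 az 0.0019 now-frame [-0.0051  0.0047  0.05  ] final-frame [-0.0047  0.0045  0.0501] norm 0.05 tilt [-0.008 -0.004 -1.   ] F [ 1.19695416  0.46975892 -4.84528019]
untilt ax,ay [-0.0045 -0.0077]
```

View pics/w10.png

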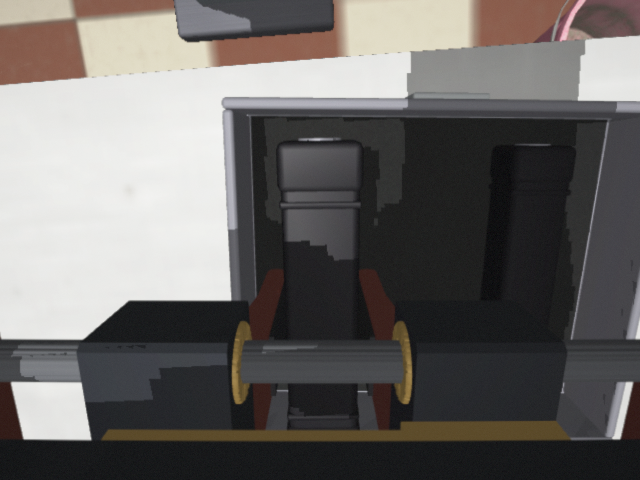

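Wrist view: tube 3 (px x 280–360) is inside the case's left wall (px 250), with tube 1 at px 530. Lowering with a small +x/+y shift.

Call:
play_rows(increments=[{"dx": -0.002,"dy": 0.003,"dz": 0.01,"ax": -0.004,"ay": -0.007,"az": 0,"fingers": 0.015},{"dx": -0.002,"dy": 0.001,"dz": 0.014,"ax": 0,"ay": 0,"az": 0,"fingers": 0.015},{"dx": 0,"dy": 0,"dz": 0.012,"ax": 0,"ay": 0,"az": 0,"fingers": 0.015},{"dx": 0,"dy": 0,"dz": 0.004,"ax": 0,"ay": 0,"az": 0,"fingers": 0.015},{"dx": 0,"dy": 0,"dz": 0,"ax": 0,"ay": 0,"az": 0,"fingers": 0.015},{"dx": 0,"dy": 0,"dz": 0,"ax": 0,"ay": 0,"az": 0,"fingers": 0.015},{"dx": 0,"dy": 0,"dz": 0,"ax": 0,"ay": 0,"az": 0,"fingers": 0.015},{"dx": 0,"dy": 0,"dz": 0,"ax": 0,"ay": 0,"az": 0,"fingers": 0.015},{"dx": 0,"dy": 0,"dz": 0,"ax": 0,"ay": 0,"az": 0,"fingers": 0.015},{"dx": 0,"dy": 0,"dz": 0,"ax": 0,"ay": 0,"az": 0,"fingers": 0.015}])

```text
clock: 25.38
tool_pos: [0.4953, 0.1348, 0.0258]
orientation: [0.004, 0.037, 0.999, 0.002]
contact_force: [-1.2, -0.8, -4.6]
gripper_width: 0.0276
```

```bash
python3 - <<'E'
from h import *
plan(.492,.136,.0095,-4.2)
E
```

```text
t 25.38 pos [0.4953 0.1348 0.0258] F [-1.22 -0.77 -4.64] w 0.0276
[[-0.997  0.075  0.008]
 [ 0.075  0.997  0.003]
 [-0.007  0.004 -1.   ]]
yaw -4.29 az -0.0016 now-frame [0.0035 0.0009 0.0163] final-frame [0.0034 0.001  0.0163] norm 0.017 tilt [ 0.008  0.003 -1.   ] F [-1.21897143 -0.76844454 -4.643232  ]
untilt ax,ay [0.0035 0.0074]
```

Call:
play_rows(increments=[{"dx": 0.002,"dy": 0.001,"dz": 0.005,"ax": 0.003,"ay": 0.007,"az": 0,"fingers": 0.015},{"dx": 0.001,"dy": 0,"dz": 0.006,"ax": 0,"ay": 0,"az": 0,"fingers": 0.015},{"dx": 0,"dy": 0,"dz": 0.005,"ax": 0,"ay": 0,"az": 0,"fingers": 0.015},{"dx": 0,"dy": 0,"dz": 0.003,"ax": 0,"ay": 0,"az": 0,"fingers": 0.015},{"dx": 0,"dy": 0,"dz": 0,"ax": 0,"ay": 0,"az": 0,"fingers": 0.015},{"dx": 0,"dy": 0,"dz": 0,"ax": 0,"ay": 0,"az": 0,"fingers": 0.015},{"dx": 0,"dy": 0,"dz": 0,"ax": 0,"ay": 0,"az": 0,"fingers": 0.015},{"dx": 0,"dy": 0,"dz": 0,"ax": 0,"ay": 0,"az": 0,"fingers": 0.015},{"dx": 0,"dy": 0,"dz": 0,"ax": 0,"ay": 0,"az": 0,"fingers": 0.015},{"dx": 0,"dy": 0,"dz": 0,"ax": 0,"ay": 0,"az": 0,"fingers": 0.015}])

```text
clock: 26.22
tool_pos: [0.4944, 0.1369, 0.008]
orientation: [0.002, 0.037, 0.999, 0.001]
contact_force: [-2.0, -0.3, 3.2]
gripper_width: 0.0275
```

```bash
python3 - <<'E'
from h import *
plan(.492,.136,.0095,-4.2)
E
```

```text
t 26.22 pos [0.4944 0.1369 0.008 ] F [-2.04 -0.29  3.16] w 0.0275
[[-0.997  0.074  0.004]
 [ 0.074  0.997  0.003]
 [-0.004  0.003 -1.   ]]
yaw -4.24 az -0.0006 now-frame [ 0.0023 -0.0011 -0.0015] final-frame [ 0.0023 -0.0011 -0.0015] norm 0.003 tilt [ 0.004  0.003 -1.   ] F [-2.04210715 -0.28634358  3.15797507]
untilt ax,ay [0.0031 0.0036]
```

Call:
play_rows(increments=[{"dx": 0,"dy": 0,"dz": 0,"ax": 0,"ay": 0,"az": 0,"fingers": 0.045},{"dx": 0,"dy": 0,"dz": 0,"ax": 0,"ay": 0,"az": 0,"fingers": 0.045},{"dx": 0,"dy": 0,"dz": 0,"ax": 0,"ay": 0,"az": 0,"fingers": 0.045},{"dx": 0,"dy": 0,"dz": -0.012,"ax": 0,"ay": 0,"az": 0,"fingers": 0.045},{"dx": 0,"dy": 0,"dz": -0.02,"ax": 0,"ay": 0,"az": 0,"fingers": 0.045},{"dx": 0,"dy": 0,"dz": -0.03,"ax": 0,"ay": 0,"az": 0,"fingers": 0.045},{"dx": 0,"dy": 0,"dz": -0.035,"ax": 0,"ay": 0,"az": 0,"fingers": 0.045},{"dx": 0,"dy": 0,"dz": -0.04,"ax": 0,"ay": 0,"az": 0,"fingers": 0},{"dx": 0,"dy": 0,"dz": -0.04,"ax": 0,"ay": 0,"az": 0,"fingers": 0},{"dx": 0,"dy": 0,"dz": -0.04,"ax": 0,"ay": 0,"az": 0,"fingers": 0}])

```text
clock: 27.05
tool_pos: [0.489, 0.1347, 0.224]
orientation: [-0.005, 0.037, 0.999, -0.003]
contact_force: [1.1, 0.4, -0.3]
gripper_width: 0.0287
```

```bash
python3 - <<'E'
from h import *
plan(.49,.127,.28,-4.2); im=snap('scene','s11.png'); im=snap('top','t11.png')
for t in ['lid_hinge','lid','tube_1_mid']: print(t,[(np.round(d['position'],4).tolist(),round(d['score'],2)) for d in mark_of('top',t)])
E
```

```text
t 27.05 pos [0.489  0.1347 0.224 ] F [ 1.08  0.36 -0.26] w 0.0287
[[-0.997  0.074 -0.011]
 [ 0.075  0.997 -0.006]
 [ 0.011 -0.007 -1.   ]]
yaw -4.28 az -0.0013 now-frame [-0.001 -0.008 -0.056] final-frame [-0.0016 -0.0076 -0.056 ] norm 0.057 tilt [-0.011 -0.006 -1.   ] F [ 1.07905613  0.36034606 -0.25800979]
untilt ax,ay [-0.0069 -0.0106]
lid_hinge [([0.5837, 0.1859, 0.0492], 0.72)]Traceback (most recent call last):
  File "<stdin>", line 3, in <module>
ValueError: it knows: black_sleeve, case, lid_hinge, spanner, tape, tray, tube, tube_1_mid, tube_2_mid, tube_3_mid
```

View pics/s11.png

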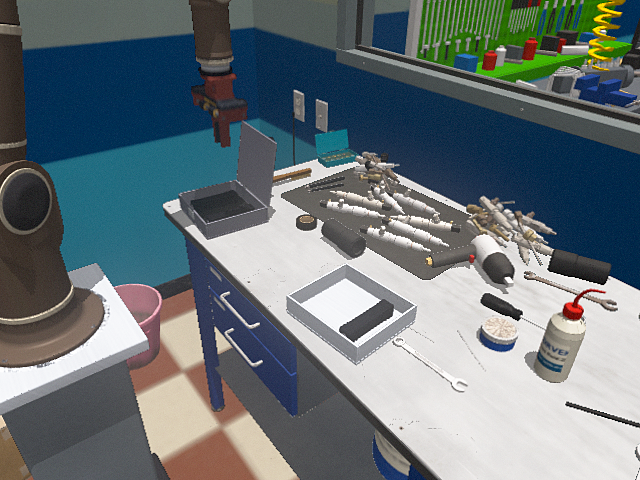

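View pics/t11.png

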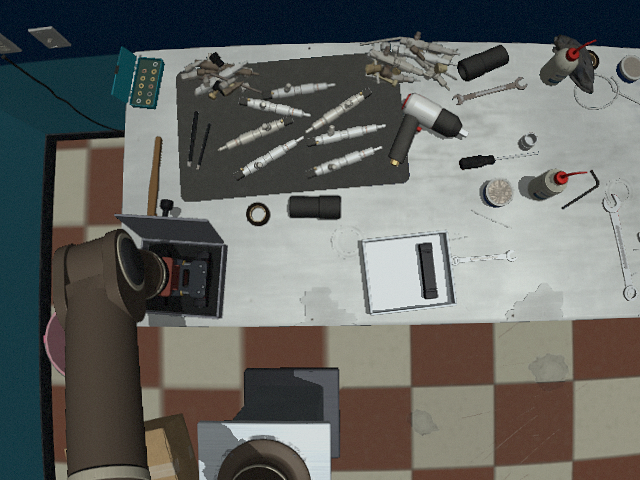

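Both views show tubes 1 and 3 side by side in the case and tube 2 in the tray (top px (427,270)). The lid is upright, with its knob at top px (167,207). Now going over the lid to push it from behind, beside the knob.

Call:
play_rows(increments=[{"dx": 0,"dy": -0.004,"dz": -0.025,"ax": -0.007,"ay": -0.01,"az": 0,"fingers": 0},{"dx": 0,"dy": -0.004,"dz": -0.025,"ax": 0,"ay": 0,"az": 0,"fingers": 0},{"dx": -0.015,"dy": -0.002,"dz": -0.01,"ax": 0,"ay": 0,"az": 0,"fingers": 0},{"dx": -0.025,"dy": 0,"dz": 0,"ax": 0,"ay": 0,"az": 0,"fingers": 0},{"dx": -0.03,"dy": 0,"dz": 0,"ax": 0,"ay": 0,"az": 0,"fingers": 0},{"dx": -0.03,"dy": 0,"dz": 0,"ax": 0,"ay": 0,"az": 0,"fingers": 0},{"dx": -0.03,"dy": 0,"dz": 0,"ax": 0,"ay": 0,"az": 0,"fingers": 0},{"dx": -0.03,"dy": 0,"dz": 0,"ax": 0,"ay": 0,"az": 0,"fingers": 0},{"dx": -0.015,"dy": 0,"dz": 0,"ax": 0,"ay": 0,"az": 0,"fingers": 0},{"dx": 0,"dy": 0,"dz": 0,"ax": 0,"ay": 0,"az": 0,"fingers": 0}])

```text
clock: 28.03
tool_pos: [0.6662, 0.1134, 0.2707]
orientation: [-0.006, 0.034, 0.999, 0.0]
contact_force: [-0.3, 0.2, -0.5]
gripper_width: 0.0005
```

```bash
python3 - <<'E'
from h import *
plan(.665,.117,.175,-4.2); im=snap('scene','s12.png');im=snap('top','t12.png'); print(unproj(im,[167,207],.19))
E
```

```text
t 28.03 pos [0.6662 0.1134 0.2707] F [-0.28  0.22 -0.55] w 0.0005
[[-0.998  0.068 -0.012]
 [ 0.068  0.998  0.001]
 [ 0.012  0.    -1.   ]]
yaw -3.9 az 0.0052 now-frame [0.0003 0.0035 0.0957] final-frame [0.0015 0.0035 0.0957] norm 0.096 tilt [-0.012  0.001 -1.   ] F [-0.2755102   0.22004162 -0.54848097]
untilt ax,ay [ 0.0001 -0.012 ]
[[0.64079089 0.17074848 0.19      ]]
```

View pics/s12.png

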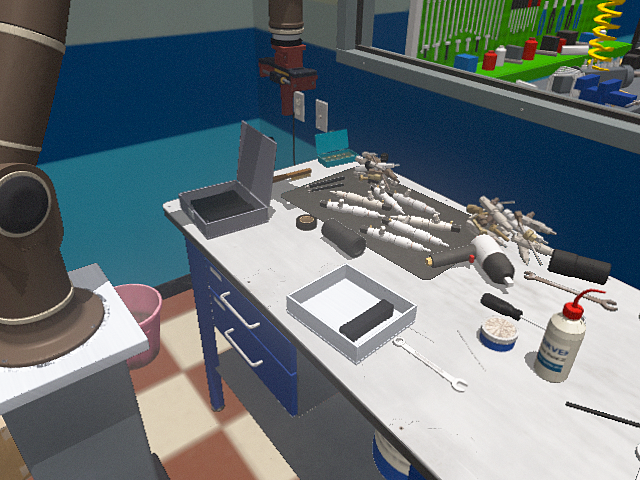

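View pics/t12.png

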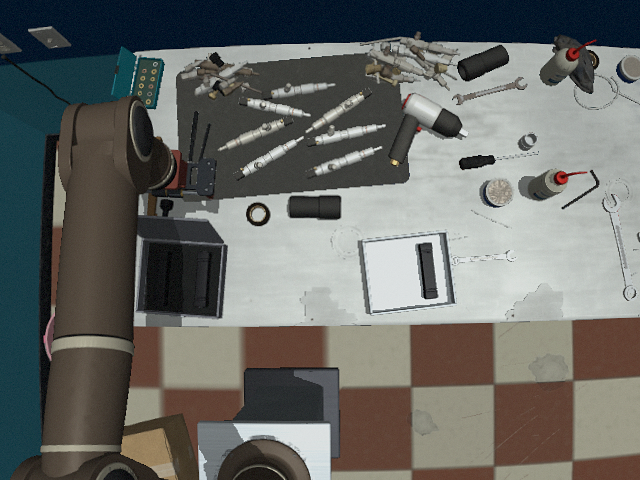

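Top and scene views show the gripper above and behind the lid, offset about 57 mm from the knob. Descending behind it.

Call:
play_rows(increments=[{"dx": 0,"dy": 0,"dz": 0.02,"ax": 0,"ay": -0.012,"az": 0.004,"fingers": 0},{"dx": 0,"dy": 0,"dz": 0.025,"ax": 0,"ay": 0,"az": 0,"fingers": 0},{"dx": 0,"dy": 0,"dz": 0.025,"ax": 0,"ay": 0,"az": 0,"fingers": 0},{"dx": 0,"dy": 0,"dz": 0.015,"ax": 0,"ay": 0,"az": 0,"fingers": 0},{"dx": 0,"dy": 0,"dz": 0,"ax": 0,"ay": 0,"az": 0,"fingers": 0},{"dx": 0.01,"dy": 0,"dz": 0,"ax": 0,"ay": 0,"az": 0,"fingers": 0},{"dx": 0.012,"dy": 0,"dz": 0,"ax": 0,"ay": 0,"az": 0,"fingers": 0},{"dx": 0.012,"dy": 0,"dz": 0,"ax": 0,"ay": 0,"az": 0,"fingers": 0},{"dx": 0.012,"dy": 0,"dz": 0,"ax": 0,"ay": 0,"az": 0,"fingers": 0},{"dx": 0.012,"dy": 0,"dz": 0,"ax": 0,"ay": 0,"az": 0,"fingers": 0}])

```text
clock: 28.97
tool_pos: [0.5956, 0.1199, 0.1847]
orientation: [-0.001, 0.035, 0.999, 0.002]
contact_force: [1.5, 0.5, -1.4]
gripper_width: 0.0004
```

```bash
python3 - <<'E'
from h import *
plan(.59,.12,.175,-4.2)
E
```

```text
t 28.97 pos [0.5956 0.1199 0.1847] F [ 1.52  0.5  -1.45] w 0.0004
[[-0.998  0.07  -0.002]
 [ 0.07   0.998  0.003]
 [ 0.002  0.003 -1.   ]]
yaw -4.0 az 0.0035 now-frame [ 0.0056 -0.0004  0.0097] final-frame [ 0.0056 -0.0003  0.0097] norm 0.011 tilt [-0.002  0.003 -1.   ] F [ 1.52054717  0.4951424  -1.4471034 ]
untilt ax,ay [ 0.0033 -0.0021]
```

Call:
play_rows(increments=[{"dx": 0.018,"dy": 0,"dz": 0.001,"ax": 0,"ay": 0,"az": 0,"fingers": 0},{"dx": 0.019,"dy": 0,"dz": 0.003,"ax": 0,"ay": 0,"az": 0,"fingers": 0},{"dx": 0.018,"dy": 0,"dz": 0.006,"ax": 0,"ay": 0,"az": 0,"fingers": 0},{"dx": 0.017,"dy": 0,"dz": 0.009,"ax": 0,"ay": 0,"az": 0,"fingers": 0},{"dx": 0.015,"dy": 0,"dz": 0.011,"ax": 0,"ay": 0,"az": 0,"fingers": 0},{"dx": 0.014,"dy": 0,"dz": 0.013,"ax": 0,"ay": 0,"az": 0,"fingers": 0},{"dx": 0.01,"dy": 0,"dz": 0.013,"ax": 0,"ay": 0,"az": 0,"fingers": 0},{"dx": 0,"dy": 0,"dz": 0,"ax": 0,"ay": 0,"az": 0,"fingers": 0},{"dx": 0,"dy": 0,"dz": 0,"ax": 0,"ay": 0,"az": 0,"fingers": 0},{"dx": 0,"dy": 0,"dz": 0,"ax": 0,"ay": 0,"az": 0,"fingers": 0}])

```text
clock: 29.8
tool_pos: [0.4778, 0.1306, 0.1391]
orientation: [0.007, 0.033, 0.999, 0.008]
contact_force: [-0.7, -0.3, -0.1]
gripper_width: 0.0009
```

```bash
python3 - <<'E'
from h import *
plan(.465,.128,.06,-4.2); snap('scene','s14.png')
E
```

```text
t 29.8 pos [0.4778 0.1306 0.1391] F [-0.69 -0.33 -0.08] w 0.0009
[[-0.998  0.065  0.015]
 [ 0.065  0.998  0.015]
 [-0.014  0.016 -1.   ]]
yaw -3.74 az 0.0081 now-frame [ 0.0138 -0.0047  0.0789] final-frame [ 0.0126 -0.0035  0.0791] norm 0.08 tilt [ 0.015  0.015 -1.   ] F [-0.69177308 -0.33446089 -0.08335187]
untilt ax,ay [0.0158 0.0143]
```

View pics/s14.png

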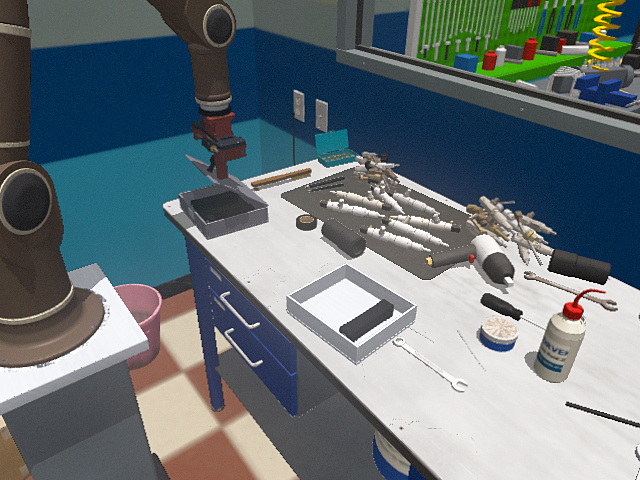

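The scene view shows the lid folded to about 40°, with the fingertip on its outer face beside the knob. Continuing down.

Call:
play_rows(increments=[{"dx": 0.008,"dy": -0.001,"dz": 0.012,"ax": 0.015,"ay": 0.014,"az": 0.008,"fingers": 0},{"dx": 0.006,"dy": -0.001,"dz": 0.014,"ax": 0,"ay": 0,"az": 0,"fingers": 0},{"dx": 0.005,"dy": 0,"dz": 0.014,"ax": 0,"ay": 0,"az": 0,"fingers": 0},{"dx": 0.004,"dy": 0,"dz": 0.014,"ax": 0,"ay": 0,"az": 0,"fingers": 0},{"dx": 0.002,"dy": 0,"dz": 0.012,"ax": 0,"ay": 0,"az": 0,"fingers": 0},{"dx": 0.002,"dy": 0,"dz": 0.01,"ax": 0,"ay": 0,"az": 0,"fingers": 0},{"dx": 0,"dy": 0,"dz": 0.005,"ax": 0,"ay": 0,"az": 0,"fingers": 0},{"dx": 0,"dy": 0,"dz": 0,"ax": 0,"ay": 0,"az": 0,"fingers": 0},{"dx": 0,"dy": 0,"dz": 0,"ax": 0,"ay": 0,"az": 0,"fingers": 0},{"dx": 0,"dy": 0,"dz": 0,"ax": 0,"ay": 0,"az": 0,"fingers": 0}])

```text
clock: 30.68
tool_pos: [0.4545, 0.1318, 0.0548]
orientation: [0.001, 0.039, 0.999, -0.001]
contact_force: [-0.2, 0.2, 0.1]
gripper_width: 0.0006
```

```bash
python3 - <<'E'
from h import *
plan(.45,.128,.052,-4.2)
E
```

```text
t 30.68 pos [0.4545 0.1318 0.0548] F [-0.2   0.18  0.12] w 0.0006
[[-0.997  0.078  0.002]
 [ 0.078  0.997 -0.002]
 [-0.002 -0.002 -1.   ]]
yaw -4.5 az -0.0052 now-frame [ 0.0042 -0.0042  0.0028] final-frame [ 0.0042 -0.0041  0.0028] norm 0.007 tilt [ 0.002 -0.002 -1.   ] F [-0.20156519  0.18014506  0.12232589]
untilt ax,ay [-0.002   0.0024]
```

Call:
play_rows(increments=[{"dx": 0.003,"dy": -0.002,"dz": 0.004,"ax": 0,"ay": 0,"az": 0,"fingers": 0},{"dx": 0,"dy": 0,"dz": 0.005,"ax": 0,"ay": 0,"az": 0,"fingers": 0},{"dx": 0,"dy": 0,"dz": 0.005,"ax": 0,"ay": 0,"az": 0,"fingers": 0},{"dx": 0,"dy": 0,"dz": 0.005,"ax": 0,"ay": 0,"az": 0,"fingers": 0},{"dx": 0,"dy": 0,"dz": 0.005,"ax": 0,"ay": 0,"az": 0,"fingers": 0},{"dx": 0,"dy": 0,"dz": 0.006,"ax": 0,"ay": 0,"az": 0,"fingers": 0},{"dx": 0,"dy": 0,"dz": 0.006,"ax": 0,"ay": 0,"az": 0,"fingers": 0},{"dx": 0,"dy": 0,"dz": 0.006,"ax": 0,"ay": 0,"az": 0,"fingers": 0},{"dx": 0,"dy": 0,"dz": 0.006,"ax": 0,"ay": 0,"az": 0,"fingers": 0},{"dx": 0,"dy": 0,"dz": 0.006,"ax": 0,"ay": 0,"az": 0,"fingers": 0}])

```text
clock: 31.52
tool_pos: [0.4542, 0.1313, 0.0515]
orientation: [0.002, 0.044, 0.999, 0.018]
contact_force: [-26.1, -10.6, 89.4]
gripper_width: 0.0006
```

```bash
python3 - <<'E'
from h import *
plan(.45,.128,.052,-4.2)
E
```

```text
t 31.52 pos [0.4542 0.1313 0.0515] F [-26.07 -10.62  89.39] w 0.0006
[[-0.996  0.088  0.005]
 [ 0.088  0.995  0.035]
 [-0.002  0.036 -0.999]]
yaw -5.07 az -0.0152 now-frame [ 0.0038 -0.0036 -0.0007] final-frame [ 0.0039 -0.0036 -0.0005] norm 0.005 tilt [ 0.005  0.035 -0.999] F [-26.06988011 -10.61535598  89.39168324]
untilt ax,ay [0.0358 0.002 ]
```

Very firm contact (89 N, under the 120 N limit) with the tip at lid-top height, so the lid is seated. Backing off straight up.

Call:
play_rows(increments=[{"dx": 0,"dy": 0,"dz": -0.003,"ax": 0,"ay": 0,"az": 0,"fingers": 0},{"dx": 0,"dy": 0,"dz": -0.008,"ax": 0.01,"ay": 0,"az": 0,"fingers": 0},{"dx": 0,"dy": 0,"dz": -0.015,"ax": 0.01,"ay": 0,"az": 0,"fingers": 0},{"dx": 0,"dy": 0,"dz": -0.025,"ax": 0,"ay": 0,"az": 0,"fingers": 0},{"dx": 0,"dy": 0,"dz": -0.03,"ax": 0,"ay": 0,"az": 0,"fingers": 0},{"dx": 0,"dy": 0,"dz": -0.03,"ax": 0,"ay": 0,"az": 0,"fingers": 0},{"dx": 0.02,"dy": 0,"dz": -0.03,"ax": 0,"ay": 0,"az": 0,"fingers": 0},{"dx": 0.03,"dy": 0,"dz": -0.02,"ax": 0,"ay": 0,"az": 0,"fingers": 0},{"dx": 0.02,"dy": -0.01,"dz": 0,"ax": 0,"ay": 0,"az": 0,"fingers": 0},{"dx": 0,"dy": -0.02,"dz": 0,"ax": 0,"ay": 0,"az": 0,"fingers": 0}])

```text
clock: 32.35
tool_pos: [0.3809, 0.1046, 0.2275]
orientation: [0.008, 0.046, 0.999, 0.012]
contact_force: [-0.4, -0.2, -0.5]
gripper_width: 0.0006
```

```bash
python3 - <<'E'
from h import *
plan(.45,.128,.052,-4.2); im=snap('scene','s16.png'); snap('top','t16.png')
a=np.array([[-.0875,.1],[-.0875,-.1]]);c,s=np.cos(-.073),np.sin(-.073)
w=a@np.array([[c,s],[-s,c]])+[.498,.185]
print('rim',proj(im,np.c_[w,[.046]*2]).round(),'lidtop',proj(im,np.c_[w,[.052]*2]).round())
g=im['pixels'][160:250,150:290]; cv2.imwrite('pics/s16c.png',cv2.resize(g,None,fx=5,fy=5,interpolation=2)[:,:,::-1])
for t in ['tube_1_mid','tray','tape_1','black_sleeve','spanner_c']: print(t,[(np.round(d['position'],3).tolist(),round(d['score'],2)) for d in mark_of('top',t)])
E
```

```text
t 32.35 pos [0.3809 0.1046 0.2275] F [-0.36 -0.24 -0.52] w 0.0006
[[-0.996  0.092  0.017]
 [ 0.092  0.995  0.024]
 [-0.015  0.025 -1.   ]]
yaw -5.27 az -0.0187 now-frame [-0.0641  0.0252  0.1771] final-frame [-0.0672  0.0284  0.1755] norm 0.19 tilt [ 0.017  0.024 -1.   ] F [-0.36258315 -0.23610653 -0.51519233]
untilt ax,ay [0.0253 0.0145]
rim [[178. 192.]
 [206. 223.]] lidtop [[177. 190.]
 [205. 221.]]
tube_1_mid []
tray [([0.502, -0.348, -0.001], 0.69), ([0.505, -0.392, 0.002], 0.57)]
tape_1 [([0.648, 0.006, -0.003], 0.56)]
black_sleeve [([0.661, -0.131, 0.0], 0.98), ([0.583, 0.185, 0.048], 0.45)]
spanner_c [([0.533, -0.529, -0.001], 0.75)]
```

View pics/s16c.png

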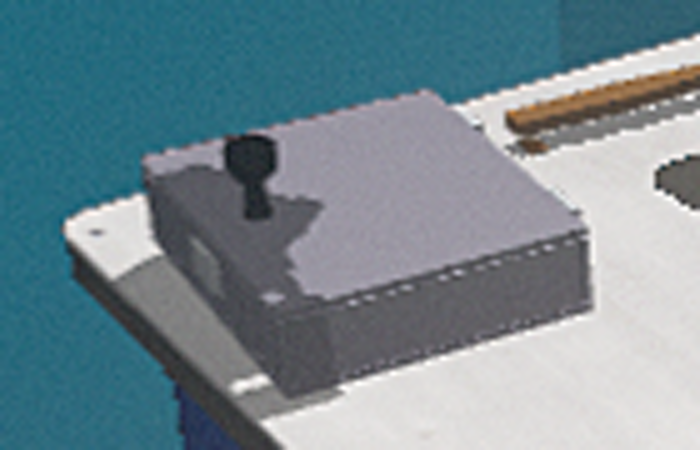

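View pics/t16.png

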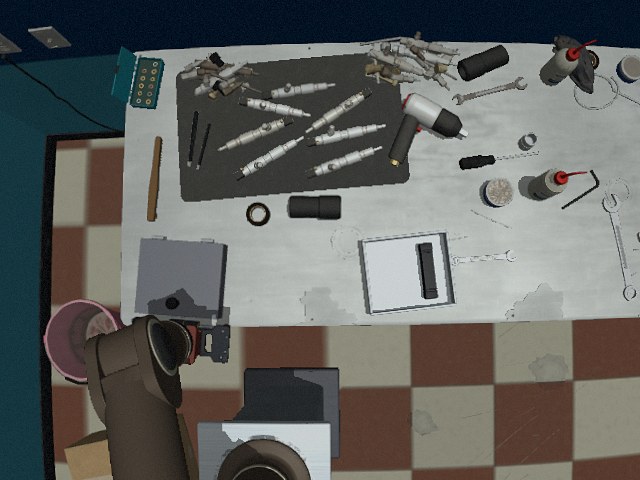

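The lid lies flat on the case (scene crop and top px (180,278)). Tube 2 is in the tray at top px (427,270), the bystanders have not moved, and the arm is clear. Handing in.

```bash
python3 - <<'E'
from h import *
print(close_job()); print(state()['clock'])
E
```

```text
the job is handed in; nothing more can be done
None
the job is handed in; nothing more can be done
```

All three tubes are sorted, the lid is shut, and I handed the job in at about 32.7 s of the 72 s limit. No verdict is reported.

| Tube | Force when lifted | Verdict | Where it lies |
|---|---|---|---|
| 1 | about 4.9 N | loaded | case, y ≈ +50 mm |
| 2 | about 1.2 N | empty | tray, y ≈ -45 mm |
| 3 | about 4.3 N | loaded | case, y ≈ -50 mm |

I set each tube down until I felt contact with the box floor, then released it. I pushed the lid over from behind, beside the knob, and pressed it down.

**Last checks:**
- **Lid:** it lies flat on the case rim in the scene and top views, and the fingertip stopped at z = 51.5 mm, about the lid-top height when shut.
- **Tubes:** tube 2 lies flat in the tray. Tubes 1 and 3 were seen side by side in the case before the lid was closed, and cannot be seen now.
- **Bystanders:** the tape roll, sleeve and spanner read within about 5 mm of where they started.
- **Robot:** the arm is clear and touching nothing.

**Worth noting:** the final press on the lid peaked at no less than 89 N at the wrist. That is under the 120 N limit but much harder than needed.

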